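# Stow the tall tin in the tilt-out bin and click it shut

## Robot

A 6-joint arm with a two-finger parallel gripper is mounted at the origin on the work surface. World frame = base frame: x ahead of the robot, y to its left, z up, the work surface at z = 0. Lengths are in m, angles in degrees, forces in N, time in s.
With the tool pointing down it reaches from about 0.225 to 0.725 m from the base axis. Payload 3.1 kg.
Tool frame: the origin (TCP) lies on the centre line of the jaws, within the pads' length; the fingertips stand 19 mm ahead of it and the grasp point (between the pads) is the TCP; z points along the fingers, y is the direction in which the jaws open and shut (so a half turn about z gives the same grasp; the last joint's range is limited). The gripper opens to 85 mm and grips with 20 to 120 N. Pads are 22 mm wide; open, the fingers measure 114 mm over their backs; the gripper's body (76 mm by 85 mm) begins 54 mm behind the grasp point. The pads swing forward as they close: fully open they stand 13 mm farther back than shut.
Start: joints at [-78.77, 2.75, 5.684, 92.934, 0, 82.678], TCP at [0.167, -0.498, 0.25] pointing down, gripper open.
Joint ranges: [-166.93, 166.93], [-56.73, 111.36], [-69.38, 81.34], [-121.58, 131.49], [-85.45, 84.26], [-180, 180]. Speed limits (degrees/s): [159.86, 159.86, 180, 180, 180, 180].

## Interface

Orientations are given as [roll, pitch, yaw] about the fixed x, y, z axes, in that order (R = Rz(yaw) Ry(pitch) Rx(roll)).
In Python, from plant import manip, get_image gives the robot as it stands.
- The arm moves only by the tool jog_arm, never from a script. Its argument "increments" is a list of rows, each an object of numbers: "dx", "dy", "dz": the shift along the tool's x, y, z in mm; "rx", "ry", "rz": the turn, a rotation vector about the tool's x, y, z in degrees; "jaw": the opening, from 0 (shut) to 1 (fully open). In form: [{"dx": .., "dy": .., "dz": .., "rx": .., "ry": .., "rz": .., "jaw": ..}, ...]. A call has 1 to 8 rows; each row shifts and turns the commanded pose from where the row before left it, along the tool's axes as they then stand; what a row does not reach is not made up. A row lasts 1/10 s, in which the tool goes at most 50 mm and 8.59 degrees, less where a joint would pass 70% of its speed; a pose out of reach is approached as far as the arm can. A call with a gripper value outside its range is refused whole. The fingers move at their own pace and stop on an object; "squeeze" is the grip in N (left out, the last holds). Time passes only in rows, so rows that do not move let the fingers close. It gives the time, the measured TCP pose, the force and the opening at its end, in the units of the state.
- manip.sense(): the state, without advancing time (a new reading comes with each control period).
- get_image(name): name is "scene" or "top"; returns a dict with "pixels" (400x640x3 uint8, red, green, blue), "range_z" (400x640 float32, m along the optical axis (not along the pixel's ray), 0 where there is no reading), "fx", "fy", "cx", "cy" (pixels), "R" (3x3) and "t" (3): a world point X has camera coordinates R X + t. Camera axes: x right, y down, z forward; pixel columns grow to the right and rows downward; lengths in m; the calibration is good to about 2 mm. A picture is of the moment at which its call begins.
- manip.job_done(): hands the job in, once; it reports no verdict.
The state is a dict: "time": time; "qpos": joint angles; "joint_velocities": joint speeds; "joint_efforts": joint torques, N m; "tcp_pos": TCP position; "eef_rot": TCP orientation; "contact_force": force on the tool from outside, world axes, zero at the start; "torque": the same for the moment, N m; "gripper_width": finger opening in m.
Only numpy, scipy, OpenCV 4.12 (cv2) and the standard library are available. Lean on these libraries where they do the work, as an engineer would, in place of code of your own. Each camera call takes 0.05 s, during which the arm holds its last target. There are 200 camera calls.

## Task

The tall square tin is too tall to stand in the chrome tilt-out bin: first lay it down on its side inside the orange tray and let go of it, then take it again across its middle and lay it in the middle of the two narrow cradle arms inside the bin's open front, lengthwise along the front, and let go. Then push the bin front shut until it snaps past its catch and sits fully home with the tin still lying in the cradle; do not slam or force it, and leave the other things on the shelf standing where they are.

Things in the scene. Friction and masses are not known exactly. Their poses are not given: they have to be found in the camera images.
- tin: the tall square tin of bare aluminium, 46 x 46 x 170 mm, about 0.3 kg, standing at first; the tallest thing of the row of three at the right. Origin: centre of its underside; z runs along its length to the lid end (dark seam 28 mm below the lid end)
- tin_mid (a point): the middle of the tall tin, 85 mm along its length from its origin; same axes as the tin
- tray: orange plastic tray fixed on the shelf, 200 (x) x 250 (y) x 16 mm high, walls and floor 5 mm thick; origin: centre of its underside
- bin: chrome tilt-out bin fixed on the shelf, 250 mm wide (y), 160 deep, 165 high, open above, 8 mm side cheeks (234 mm between them), back 90 mm high. Front faces -x of its own frame. Origin: on the shelf below the middle of the front opening, at the inner face of the front when shut; x points into the bin, z up
- bin_front (a joint): chrome panel 250 wide, 12 thick, hinged at its lower edge, axis 20 mm above bin origin along its y; top edge 150 mm from it. 0 rad = shut, grows as the top tilts out to the robot (max 0.75). Stiff hinge, stays where left (3 N at the top). A sprung roller catch resists from 0.15 to 0.06 (8-12 N), then pulls it home on a rubber buffer (rests at -0.01 to 0; yields 1 mm per 5 N)
- cradle (a point): middle of a tin lying properly in the cradle; moves with the front, 70 mm inside its panel, 95 above the hinge. x: into the bin, y: along the front (tin's length), z: out of the cradle; at 0 rad the bin's axes. Two 14 mm wide arms at y = +-55 mm, floor 23 mm below this point, 54 mm between flaring lips 22 mm high; finger room between arms; panel's top edge 55 mm above this point
- push_spot (a point): point on the outer face of the front, in its middle, 125 mm from the hinge (25 mm below the top edge): a good place to push; same axes as cradle
- short_tin: bystander: short square tin, 60 x 60 x 75 mm, in the row with the tall tin; origin under its centre
- canister: bystander: round aluminium canister, 60 mm across, 125 mm high, in the row with the tall tin; origin under its centre
- tumbler0: bystander: glass tumbler, 68 mm across, 100 mm high, beyond the tray; origin under its centre
- tumbler1: bystander: glass tumbler like tumbler0
- tumbler2: bystander: glass tumbler like tumbler0
- jug: bystander: white ceramic milk jug, 90 mm across, 120 mm high, handle at one side, left of the bin; origin under its centre
Mind the look-alikes: they are no part of the job. What is shaped like the tin but brown or green is not meant.

How it is judged:
By the outcome, as a careful person would: the job done as asked, in the order asked, and still so for the second after the job is handed in, with the robot touching nothing.
It also fails if it takes over 69 s, if anything falls off the work surface, if the arm or the gripper's body presses on something with over 40 N, if the wrist force passes 120 N, or if a joint passes its speed limit or range.

## Working session

There is one attempt and no reset: what is moved stays moved. The work goes in short steps, Python scripts to look and compute and a tool call to move; the robot and the scene stay as the last step left them, time stands still between calls to the robot, and variables do not carry over. Pictures are saved under pics/ and viewed, about 8 in all and at most 12, crops included, and the job is handed in when it is done.

Besides the shell and the picture viewer there is one more tool, called after ">>>" by a JSON object that holds its "method" and its "body", one argument or row to a line. jog_arm: Moves the arm, as the interface text tells. Its arguments: {"type":"object","properties":{"increments":{"type":"array"},"squeeze":{"type":"number"}},"required":["increments"]}

```bash
mkdir -p pics; ls; cat > h.py <<'E'
import numpy as np, cv2
from plant import manip, get_image
def snap(name,fn=None):
    im=get_image(name)
    if fn: cv2.imwrite('pics/'+fn,im['pixels'][:,:,::-1])
    return im
def cloud(im):
    z=im['range_z'];v,u=np.mgrid[:z.shape[0],:z.shape[1]]
    c=np.stack([(u-im['cx'])*z/im['fx'],(v-im['cy'])*z/im['fy'],z],-1)
    w=(c-im['t'])@im['R']; w[z==0]=np.nan
    return w
E
python3 - <<'E'
from h import *
s=manip.sense();print(s)
for n in('scene','top'):
    im=snap(n,n+'0.png');np.savez('/tmp/'+n+'0.npz',**im)
    print(n,im['fx'],im['cx'],im['cy'],-im['R'].T@im['t'],im['R'])
E
```

```text
pics
{'time': 0.0, 'qpos': array([-7.87689743e+01,  2.78997171e+00,  5.58974634e+00,  9.29321294e+01,
       -1.95645835e-04,  8.26798965e+01]), 'joint_velocities': array([-0.04379795,  0.01501335,  0.00326116, -0.02211329, -0.09247851,
       -0.07641757]), 'joint_efforts': array([-5.44989206e-06, -3.38777018e+01,  3.20017397e+01,  2.02572107e-02,
       -9.42482188e-05, -1.03170997e-06]), 'tcp_pos': array([ 0.16692448, -0.49715607,  0.24912728]), 'eef_rot': array([-1.79868699e+02, -1.66696036e-02,  1.85511103e+01]), 'contact_force': array([0.05143241, 0.36079265, 0.31378893]), 'torque': array([0.01696558, 0.02672402, 0.02849453]), 'gripper_width': 0.08535261018965896}
scene 387.30626129853425 320.33788495694245 196.78904766248598 [ 1.15892852 -0.11801944  1.06966239] [[ 0.25871184  0.96580659 -0.01690611]
 [ 0.78389658 -0.22014575 -0.58055318]
 [-0.5644239   0.13694334 -0.8140468 ]]
top 440.780629962897 315.0025903473408 203.8764412412592 [0.31789907 0.05283023 1.29326415] [[-0.01280587 -0.99967724  0.02194152]
 [-0.98795464  0.00926539 -0.1544661 ]
 [ 0.15421295 -0.0236553  -0.98775442]]
```

View pics/scene0.png

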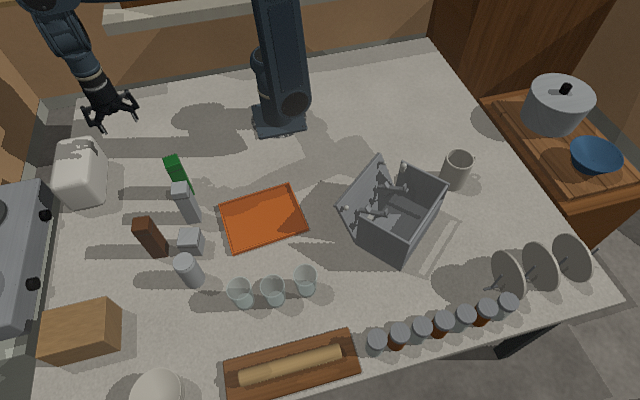

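View pics/top0.png

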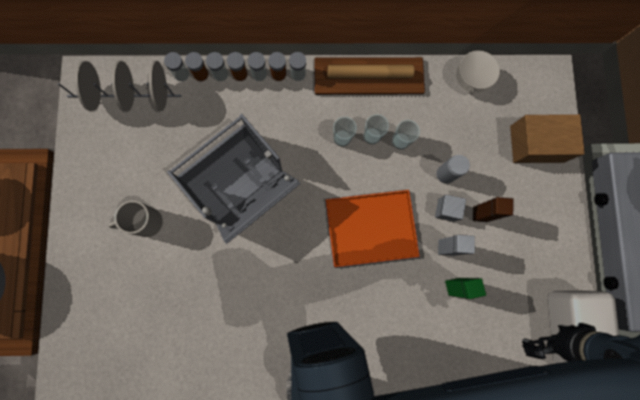

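Scene: the tall tin is at about (185,200) between the green box (176,170) and the short tin (190,240). The tray is at (263,217) and the bin at (392,210). In the top view they are at (460,244), (373,229) and (233,180), with the open front at the lower right. Now measuring from the range data.

```bash
python3 - <<'E'
from h import *
T=dict(np.load('/tmp/top0.npz'));S=dict(np.load('/tmp/scene0.npz'))
A=cloud(T);B=cloud(S)
def blob(W,u0,u1,v0,v1,zl,zh,tag):
    w=W[v0:v1,u0:u1].reshape(-1,3);w=w[np.isfinite(w[:,0])&(w[:,2]>zl)&(w[:,2]<zh)]
    if len(w)<4: print(tag,len(w));return
    r=cv2.minAreaRect((w[:,:2]*1000).astype(np.float32))
    print(tag,len(w),'mean',w.mean(0).round(4),'rect',np.round(r[0],1),np.round(r[1],1),round(r[2],1))
for n,W,b in(('top',A,(435,485,225,262)),('scene',B,(160,206,172,228))):
    blob(W,*b,.155,.185,n+' tin')
blob(A,430,475,188,225,.06,.09,'short');blob(A,435,475,150,188,.11,.14,'can')
blob(A,465,520,190,225,.05,.25,'brown');blob(A,440,490,270,305,.05,.25,'green')
for n,I,W in(('top',T,A),('scene',S,B)):
    p=I['pixels'].astype(int);m=(p[...,0]>120)&(p[...,2]<60)&(p[...,1]<120)&(p[...,0]>p[...,1]*1.7)
    m=cv2.morphologyEx(m.astype(np.uint8),cv2.MORPH_OPEN,np.ones((5,5)))
    w=W[m>0];w=w[(w[:,2]<.03)&(abs(w[:,0]-.3)<.35)];r=cv2.minAreaRect((w[:,:2]*1000).astype(np.float32));print(n,'tray',r,np.percentile(w[:,2],[5,50,95]))
# bin: heights map
for n,W in(('top',A),('scene',B)):
    b=(160,305,110,245) if n=='top' else (325,455,145,275)
    blob(W,*b,.155,.172,n+' bin z165'); blob(W,*b,.10,.20,n+' bin hi');blob(W,*b,.085,.095,n+' bin back')
# merged height image of bin
w=np.concatenate([A[100:250,150:310].reshape(-1,3),B[140:280,320:460].reshape(-1,3)])
w=w[np.isfinite(w[:,0])]
H=np.zeros((450,450),np.float32)
x0,y0=.15,.05
i=((w[:,0]-x0)*1000).astype(int);j=((w[:,1]-y0)*1000).astype(int)
k=(i>=0)&(i<450)&(j>=0)&(j<450);o=np.argsort(w[k,2]);H[i[k][o],j[k][o]]=w[k,2][o]
H=cv2.dilate(H,np.ones((3,3)))
im=cv2.applyColorMap(np.clip(H*1300,0,255).astype(np.uint8),cv2.COLORMAP_JET)[::-1,::-1]
crop=cv2.resize(T['pixels'][110:250,150:310,::-1],None,fx=2.1,fy=2.1,interpolation=cv2.INTER_CUBIC)
out=np.zeros((450,790,3),np.uint8);out[:,:450]=im;out[:crop.shape[0],450:450+crop.shape[1]]=crop
cv2.imwrite('pics/bin.png',out)
E
```

```text
top tin 344 mean [ 0.3874 -0.3574  0.1696] rect [ 387.6 -359. ] [46.5 46.2] 84.5
scene tin 259 mean [ 0.3928 -0.3567  0.1683] rect [ 388.6 -357.4] [45.9 50.1] 86.1
short 492 mean [ 0.4973 -0.3657  0.0748] rect [ 498.2 -368.4] [62.2 62.1] 75.7
can 374 mean [ 0.6057 -0.3706  0.1237] rect [ 607.7 -372.2] [55.1 57.6] 87.5
brown 694 mean [ 0.4826 -0.4585  0.1367] rect [ 489.  -444.8] [97.9 48.6] 80.6
green 647 mean [ 0.2755 -0.3685  0.1417] rect [ 274.8 -377. ] [46.8 48.1] 11.0
top tray ((444.784423828125, -150.5313720703125), (190.72964477539062, 234.1048583984375), 6.210534572601318) [0.00151706 0.00583418 0.01092977]
scene tray ((449.572265625, -146.3675994873047), (199.31105041503906, 240.91461181640625), 6.681131839752197) [0.0024443  0.00584616 0.0108474 ]
top bin z165 826 mean [0.6181 0.2808 0.1631] rect [573.5 239.9] [236.2 250.3] 39.7
top bin hi 2599 mean [0.5494 0.2213 0.1426] rect [569.6 236.7] [246.3 250.3] 39.7
top bin back 509 mean [0.6017 0.2649 0.09  ] rect [586.9 250.5] [203.1 247.6] 39.0
scene bin z165 765 mean [0.6241 0.2724 0.1623] rect [603.  265.5] [159.7 256. ] 39.4
scene bin hi 3475 mean [0.5657 0.236  0.1354] rect [514.6 305.9] [245.5 430.7] 39.4
scene bin back 660 mean [0.5787 0.2655 0.0901] rect [527.4 320.9] [211.2 435.4] 38.7
```

View pics/bin.png

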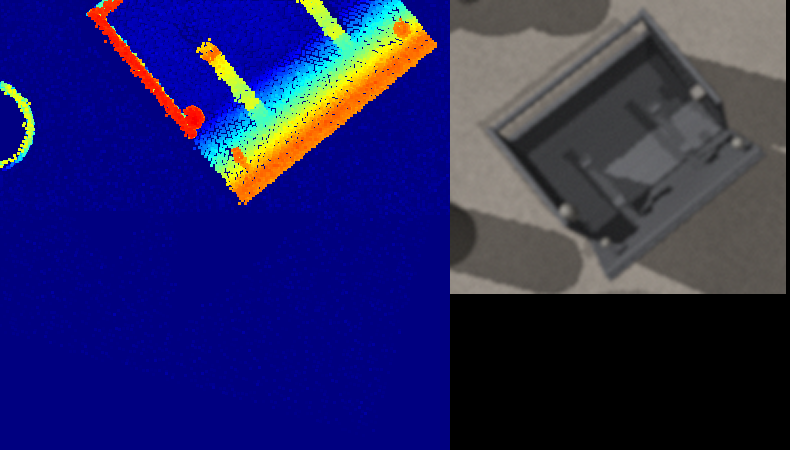

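The picture shows the front panel tilted out at the lower right, two cradle arms running into the bin, and bin yaw of about 39.5°. Next I'll refine the bin frame and panel angle.

```bash
python3 - <<'E'
from h import *
T=dict(np.load('/tmp/top0.npz'));S=dict(np.load('/tmp/scene0.npz'))
a=np.radians(39.5);c,s=np.cos(a),np.sin(a);o=np.array([.5412,.2147,0]);Rb=np.array([[c,-s,0],[s,c,0],[0,0,1]])
for n,I in(('top',T),('scene',S)):
    w=cloud(I).reshape(-1,3);w=w[np.isfinite(w[:,0])]
    b=(w-o)@Rb
    b=b[(abs(b[:,1])<.14)&(b[:,0]>-.2)&(b[:,0]<.18)&(b[:,2]>.02)&(b[:,2]<.18)]
    k=b[(b[:,2]>.158)&(b[:,0]>-.01)]
    l=k[k[:,1]>.1];r=k[k[:,1]<-.1]
    for q in(l,r):
        if len(q)>20: print(n,'cheek',len(q),'x',np.percentile(q[:,0],[1,99]).round(4),'y',np.percentile(q[:,1],[2,98]).round(4),'slope deg',np.degrees(np.polyfit(q[:,0],q[:,1],1)[0]).round(2))
    q=b[(b[:,2]<.095)&(b[:,2]>.085)&(b[:,0]>.13)];print('back',np.percentile(q[:,0],[2,98]).round(4),np.percentile(q[:,1],[1,99]).round(4),np.degrees(np.polyfit(q[:,1],q[:,0],1)[0]))
    p=b[(b[:,0]<-.005)&(b[:,2]>.06)]
    for lo in np.arange(.06,.16,.01):
        q=p[(p[:,2]>lo)&(p[:,2]<lo+.01)]
        if len(q)>5:print(n,'z%.3f'%(lo+.005),len(q),'x',np.percentile(q[:,0],[2,50,98]).round(4),'y',np.percentile(q[:,1],[1,99]).round(4))
    q=b[(abs(b[:,1])<.035)&(b[:,0]<-.02)&(b[:,2]>.05)];
    if n=='top':
        q=q[q[:,2]<.125]
        f=np.polyfit(q[:,2],q[:,0],1);res=q[:,0]-np.polyval(f,q[:,2]);q=q[abs(res)<.004];f=np.polyfit(q[:,2],q[:,0],1);print('inner face x=f(z)',f,'angle',np.degrees(np.arctan(-f[0])),'x at hinge .02',np.polyval(f,.02))
    # arms
    for sg in(1,-1):
        q=b[(abs(b[:,1]-sg*.055)<.02)&(b[:,0]>-.0)&(b[:,0]<.12)&(b[:,2]>.06)]
        if len(q)>5:print('arm',sg,len(q),'y',np.percentile(q[:,1],[2,50,98]).round(4));
        for x in np.arange(0,.12,.01):
            e=q[abs(q[:,0]-x-.005)<.005]
            if len(e)>2: print('  x%.3f'%(x+.005),len(e),np.percentile(e[:,2],[5,50,95]).round(4))
E
```

```text
top cheek 262 x [-0.0003  0.1563] y [0.1015 0.1236] slope deg 1.04
top cheek 241 x [0.0005 0.1565] y [-0.1256 -0.1022] slope deg -0.09
back [0.1474 0.1591] [-0.118   0.1156] 0.15505145313944713
top z0.065 92 x [-0.0298 -0.0261 -0.0224] y [-0.1221  0.1197]
top z0.075 88 x [-0.0351 -0.0316 -0.0286] y [-0.1103  0.1199]
top z0.085 144 x [-0.0399 -0.0357 -0.0195] y [-0.1042  0.1193]
top z0.095 154 x [-0.0455 -0.0412 -0.0132] y [-0.1034  0.1201]
top z0.105 106 x [-0.051  -0.0477 -0.0073] y [-0.1215  0.1161]
top z0.115 156 x [-0.0566 -0.0524 -0.007 ] y [-0.1152  0.1212]
top z0.125 121 x [-0.0625 -0.059  -0.0554] y [-0.1221  0.119 ]
top z0.135 134 x [-0.0683 -0.0641 -0.0605] y [-0.1211  0.1197]
top z0.145 545 x [-0.0863 -0.0785 -0.0486] y [-0.1228  0.1219]
top z0.155 181 x [-0.0842 -0.0762 -0.0472] y [-0.1189  0.1163]
inner face x=f(z) [-0.54559003  0.00948578] angle 28.616441892745602 x at hinge .02 -0.0014260187102669887
arm 1 134 y [0.0472 0.0542 0.0607]
  x0.005 23 [0.1018 0.1063 0.1131]
  x0.015 20 [0.1086 0.1125 0.1144]
  x0.025 22 [0.113  0.118  0.1243]
  x0.035 23 [0.1172 0.1227 0.12
[... 1029 characters left out ...]
  0.1203]
scene z0.145 393 x [-0.0842 -0.0709 -0.0448] y [-0.1241  0.1216]
scene z0.155 91 x [-0.0775 -0.0732 -0.0415] y [-0.1229  0.1098]
arm 1 142 y [0.0469 0.0527 0.0629]
  x0.005 22 [0.0661 0.1037 0.1089]
  x0.015 21 [0.0717 0.1061 0.1142]
  x0.025 23 [0.0881 0.1144 0.1199]
  x0.035 20 [0.098  0.1196 0.1234]
  x0.045 18 [0.119  0.127  0.1502]
  x0.055 30 [0.1255 0.1371 0.15  ]
  x0.065 8 [0.1291 0.1311 0.1346]
arm -1 135 y [-0.063  -0.0578 -0.0478]
  x0.005 15 [0.0996 0.1056 0.1088]
  x0.015 18 [0.0984 0.109  0.115 ]
  x0.025 23 [0.0911 0.1136 0.1196]
  x0.035 23 [0.104  0.1197 0.1249]
  x0.045 19 [0.1186 0.1274 0.1506]
  x0.055 30 [0.127  0.1362 0.1504]
  x0.065 7 [0.128  0.1296 0.133 ]
```

```bash
cat >> h.py <<'E'
from scipy.spatial.transform import Rotation as Ro
def tool(jaw_yaw,tilt=0):
    """tool y horizontal at jaw_yaw, tool z down, then tipped by tilt about tool y (positive: z swings to +x tool)"""
    y=np.array([np.cos(np.radians(jaw_yaw)),np.sin(np.radians(jaw_yaw)),0]);z=np.array([0,0,-1.])
    return Ro.from_matrix(np.stack([np.cross(y,z),y,z],1))*Ro.from_euler('y',tilt,degrees=True)
def pose():
    s=manip.sense();return np.array(s['tcp_pos']),Ro.from_euler('xyz',s['eef_rot'],degrees=True),s
def plan(p0,r0,p1,r1,vmax=45,wmax=8):
    d=np.array(p1)-p0;w=(r0.inv()*r1).as_rotvec(degrees=True)
    n=int(max(1,np.ceil(np.linalg.norm(d)*1000/vmax),np.ceil(np.linalg.norm(w)/wmax)))
    print(n,'rows; rot each',(w/n).round(2))
    for i in range(n):
        r=r0*Ro.from_rotvec(w*i/n,degrees=True);print('  ',(r.inv().apply(d)*1000/n).round(1))
    return np.array(p1),r1
E
python3 - <<'E'
from h import *
p,r,s=pose()
R0=tool(-5,0);R1=tool(-5,-65)
print(R1.as_matrix().round(2))
p,r=plan(p,r,[.40,-.22,.25],R0)
p,r=plan(p,r,[.40,-.225,.17],R1)
z=R1.as_matrix()[:,2]; g=np.array([.388,-.358,.10])
p,r=plan(p,r,g-.13*z,R1);p,r=plan(p,r,g,R1,30)
E
```

```text
[[ 0.04  1.   -0.08]
 [ 0.42 -0.09 -0.9 ]
 [-0.91  0.   -0.42]]
9 rows; rot each [-0.01 -0.01 -7.38]
   [ 34.4 -21.   -0. ]
   [ 36.8 -16.4  -0. ]
   [ 38.6 -11.5  -0. ]
   [39.7 -6.5 -0.1]
   [40.2 -1.3 -0.1]
   [40.1  3.9 -0.1]
   [39.2  9.  -0.1]
   [37.7 14.  -0.1]
   [35.6 18.7 -0.1]
9 rows; rot each [ 0.   -7.22  0.  ]
   [-0.6  0.   8.9]
   [0.6 0.  8.9]
   [1.7 0.  8.7]
   [2.8 0.  8.5]
   [3.8 0.  8.1]
   [4.8 0.  7.5]
   [5.7 0.  6.8]
   [6.5 0.  6.1]
   [7.2 0.  5.2]
1 rows; rot each [0. 0. 0.]
   [ 7.  -0.4 20.6]
5 rows; rot each [0. 0. 0.]
   [-0. -0. 26.]
   [-0. -0. 26.]
   [-0. -0. 26.]
   [-0. -0. 26.]
   [-0. -0. 26.]
```

>>> {"method": "jog_arm", "body": {
  "increments": [
    {"dx": 34,"dy": -21,"rz": -7.4,"jaw": 1},
    {"dx": 37,"dy": -16,"rz": -7.4},
    {"dx": 39,"dy": -12,"rz": -7.4},
    {"dx": 40,"dy": -6,"rz": -7.4},
    {"dx": 40,"dy": -1,"rz": -7.4},
    {"dx": 40,"dy": 4,"rz": -7.4},
    {"dx": 39,"dy": 9,"rz": -7.4},
    {"dx": 38,"dy": 14,"rz": -7.4}
  ]
}}

```text
invalid input at $.increments[0]: expected keys dx, dy, dz, rx, ry, rz, jaw
```

>>> {"method": "jog_arm", "body": {
  "increments": [
    {"dx": 36,"dy": 19,"rz": -7.4},
    {},
    {"ry": -7.2},
    {"ry": -7.2},
    {"ry": -7.2},
    {"ry": -7.2},
    {"ry": -7.2},
    {}
  ]
}}

```text
invalid input at $.increments[0]: expected keys dx, dy, dz, rx, ry, rz, jaw
```

>>> {"method": "jog_arm", "body": {
  "increments": [
    {"ry": -7.2},
    {"ry": -7.2},
    {"ry": -7.2},
    {"ry": -7.2},
    {},
    {}
  ]
}}

```text
invalid input at $.increments[0]: expected keys dx, dy, dz, rx, ry, rz, jaw
```

```bash
python3 - <<'E'
from h import *
p,r,s=pose();print(p,s['eef_rot'],s['qpos'].round(1));print(r.as_matrix().round(3))
R1=tool(-5,-65);z=R1.as_matrix()[:,2]; g=np.array([.388,-.358,.10])
p,r=plan(p,r,g-.13*z,R1)
E
```

```text
[ 0.16692614 -0.4972153   0.24924258] [-1.79879065e+02 -1.64033796e-02  1.85523878e+01] [-78.8   2.8   5.6  92.9   0.   82.7]
[[ 0.948  0.318 -0.   ]
 [ 0.318 -0.948  0.002]
 [ 0.    -0.002 -1.   ]]
12 rows; rot each [-3.13 -4.78 -4.9 ]
   [ 25.1 -14.1   7.9]
   [ 26.7 -12.3   5. ]
   [ 28.  -10.1   2.1]
   [28.8 -7.7 -0.7]
   [29.2 -5.1 -3.5]
   [29.1 -2.3 -6.2]
   [28.6  0.5 -8.6]
   [ 27.6   3.5 -10.9]
   [ 26.2   6.4 -12.8]
   [ 24.4   9.3 -14.5]
   [ 22.2  12.2 -15.9]
   [ 19.6  14.8 -16.9]
```

All keys are required in every row.

>>> {"method": "jog_arm", "body": {
  "increments": [
    {"dx": 34,"dy": -21,"dz": 0,"rx": 0,"ry": 0,"rz": -7.4,"jaw": 1},
    {"dx": 37,"dy": -16,"dz": 0,"rx": 0,"ry": 0,"rz": -7.4,"jaw": 1},
    {"dx": 39,"dy": -12,"dz": 0,"rx": 0,"ry": 0,"rz": -7.4,"jaw": 1},
    {"dx": 40,"dy": -6,"dz": 0,"rx": 0,"ry": 0,"rz": -7.4,"jaw": 1},
    {"dx": 40,"dy": -1,"dz": 0,"rx": 0,"ry": 0,"rz": -7.4,"jaw": 1},
    {"dx": 40,"dy": 4,"dz": 0,"rx": 0,"ry": 0,"rz": -7.4,"jaw": 1},
    {"dx": 39,"dy": 9,"dz": 0,"rx": 0,"ry": 0,"rz": -7.4,"jaw": 1},
    {"dx": 38,"dy": 14,"dz": 0,"rx": 0,"ry": 0,"rz": -7.4,"jaw": 1}
  ]
}}

```text
time: 0.9
tcp_pos: [0.3754, -0.2499, 0.2498]
eef_rot: [-180.0, -0.0, 78.0]
contact_force: [0.2, -0.5, -0.3]
gripper_width: 0.0855
```

>>> {"method": "jog_arm", "body": {
  "increments": [
    {"dx": 36,"dy": 19,"dz": 0,"rx": 0,"ry": 0,"rz": -7.4,"jaw": 1},
    {"dx": 0,"dy": 0,"dz": 0,"rx": 0,"ry": -7.2,"rz": 0,"jaw": 1},
    {"dx": 0,"dy": 0,"dz": 0,"rx": 0,"ry": -7.2,"rz": 0,"jaw": 1},
    {"dx": 0,"dy": 0,"dz": 0,"rx": 0,"ry": -7.2,"rz": 0,"jaw": 1},
    {"dx": 0,"dy": 0,"dz": 0,"rx": 0,"ry": -7.2,"rz": 0,"jaw": 1},
    {"dx": 0,"dy": 0,"dz": 0,"rx": 0,"ry": 0,"rz": 0,"jaw": 1}
  ]
}}

```text
time: 1.5
tcp_pos: [0.4004, -0.2174, 0.2478]
eef_rot: [-179.7, 28.7, 85.6]
contact_force: [-0.1, 0.5, -0.5]
gripper_width: 0.0852
```

>>> {"method": "jog_arm", "body": {
  "increments": [
    {"dx": 0,"dy": 0,"dz": 0,"rx": 0,"ry": -7.2,"rz": 0,"jaw": 1},
    {"dx": 0,"dy": 0,"dz": 0,"rx": 0,"ry": -7.2,"rz": 0,"jaw": 1},
    {"dx": 0,"dy": 0,"dz": 0,"rx": 0,"ry": -7.2,"rz": 0,"jaw": 1},
    {"dx": 0,"dy": 0,"dz": 0,"rx": 0,"ry": -7.2,"rz": 0,"jaw": 1},
    {"dx": 0,"dy": 0,"dz": 0,"rx": 0,"ry": -7.2,"rz": 0,"jaw": 1},
    {"dx": 0,"dy": 0,"dz": 0,"rx": 0,"ry": 0,"rz": 0,"jaw": 1},
    {"dx": 0,"dy": 0,"dz": 0,"rx": 0,"ry": 0,"rz": 0,"jaw": 1}
  ]
}}

```text
time: 2.2
tcp_pos: [0.4009, -0.2206, 0.2495]
eef_rot: [-179.6, 64.6, 85.4]
contact_force: [0.3, -0.0, 0.2]
gripper_width: 0.0856
```

```bash
python3 - <<'E'
from h import *
p,r,s=pose();print(p,s['eef_rot'],s['qpos'].round(1));print(r.as_matrix().round(3))
R1=tool(-5,-65);z=R1.as_matrix()[:,2]; g=np.array([.388,-.358,.10])
p,r=plan(p,r,g-.13*z,R1)
E
```

```text
[ 0.40087004 -0.22056381  0.24954343] [-179.64391922   64.62323631   85.42310372] [ -2.8  -8.9 -25.   78.5 -64.5  94.9]
[[ 0.034  0.996 -0.078]
 [ 0.427 -0.085 -0.9  ]
 [-0.904 -0.003 -0.429]]
3 rows; rot each [ 0.01 -0.13  0.06]
   [25.6 -0.2 19.6]
   [25.6 -0.2 19.5]
   [25.7 -0.3 19.5]
```

>>> {"method": "jog_arm", "body": {
  "increments": [
    {"dx": 26,"dy": 0,"dz": 20,"rx": 0,"ry": 0,"rz": 0,"jaw": 1},
    {"dx": 26,"dy": 0,"dz": 20,"rx": 0,"ry": 0,"rz": 0,"jaw": 1},
    {"dx": 25,"dy": 0,"dz": 19,"rx": 0,"ry": 0,"rz": 0,"jaw": 1},
    {"dx": 0,"dy": 0,"dz": 20,"rx": 0,"ry": 0,"rz": 0,"jaw": 1},
    {"dx": 0,"dy": 0,"dz": 20,"rx": 0,"ry": 0,"rz": 0,"jaw": 1},
    {"dx": 0,"dy": 0,"dz": 0,"rx": 0,"ry": 0,"rz": 0,"jaw": 1}
  ]
}}

```text
time: 2.8
tcp_pos: [0.3954, -0.2789, 0.139]
eef_rot: [179.7, 64.7, 84.6]
contact_force: [-0.1, 0.0, 0.9]
gripper_width: 0.0854
```

```bash
python3 - <<'E'
from h import *
p,r,s=pose();print(p,s['eef_rot'],s['qpos'].round(1))
g=np.array([.388,-.358,.10]);print('tool-frame to go mm',r.inv().apply(g-p)*1000)
im=snap('scene');I=im['pixels'][110:260,60:310,::-1];cv2.imwrite('pics/pre.png',cv2.resize(I,None,fx=3,fy=3,interpolation=cv2.INTER_CUBIC))
E
```

```text
[ 0.39544009 -0.2789097   0.13902555] [179.68988916  64.69136409  84.63071245] [-10.8  -8.7 -38.5  48.1 -64.1  76.8]
tool-frame to go mm [ 1.31989803 -0.48558274 88.49658479]
```

View pics/pre.png

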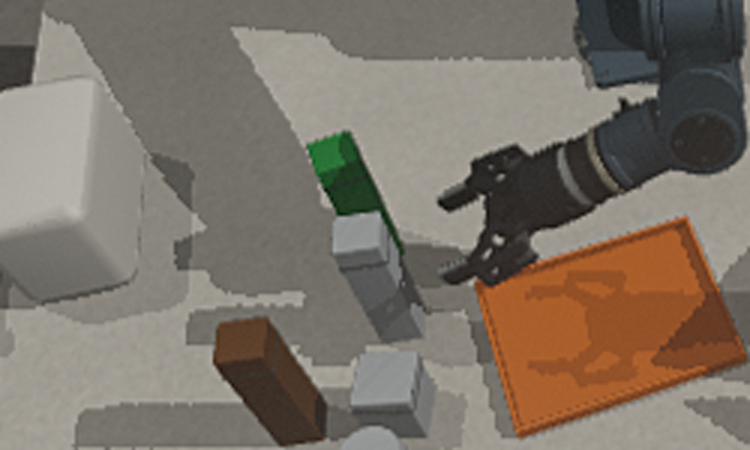

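The open gripper (crop ~(480,220)) is lined up on the tall tin (370,270), well clear of the green box and short tin. Inserting and gripping.

>>> {"method": "jog_arm", "body": {
  "increments": [
    {"dx": 0,"dy": 0,"dz": 25,"rx": 0,"ry": 0,"rz": 0,"jaw": 1},
    {"dx": 0,"dy": 0,"dz": 25,"rx": 0,"ry": 0,"rz": 0,"jaw": 1},
    {"dx": 0,"dy": 0,"dz": 20,"rx": 0,"ry": 0,"rz": 0,"jaw": 1},
    {"dx": 1,"dy": 0,"dz": 18,"rx": 0,"ry": 0,"rz": 0,"jaw": 1},
    {"dx": 0,"dy": 0,"dz": 0,"rx": 0,"ry": 0,"rz": 0,"jaw": 1}
  ]
}}

```text
time: 3.35
tcp_pos: [0.3892, -0.357, 0.1007]
eef_rot: [179.8, 64.8, 84.9]
contact_force: [0.2, 0.8, 0.1]
gripper_width: 0.0853
```

>>> {"method": "jog_arm", "body": {
  "increments": [
    {"dx": 0,"dy": 0,"dz": 0,"rx": 0,"ry": 0,"rz": 0,"jaw": 0.4},
    {"dx": 0,"dy": 0,"dz": 0,"rx": 0,"ry": 0,"rz": 0,"jaw": 0.3},
    {"dx": 0,"dy": 0,"dz": 0,"rx": 0,"ry": 0,"rz": 0,"jaw": 0.3},
    {"dx": 0,"dy": 0,"dz": 0,"rx": 0,"ry": 0,"rz": 0,"jaw": 0.3},
    {"dx": 0,"dy": 0,"dz": 0,"rx": 0,"ry": 0,"rz": 0,"jaw": 0.3},
    {"dx": 0,"dy": 0,"dz": 0,"rx": 0,"ry": 0,"rz": 0,"jaw": 0.3}
  ],
  "squeeze": 45
}}

```text
time: 3.95
tcp_pos: [0.3904, -0.3558, 0.1014]
eef_rot: [179.7, 64.9, 84.9]
contact_force: [0.5, 1.9, 4.8]
gripper_width: 0.0457
```

```bash
python3 - <<'E'
from h import *
p,r,s=pose();print(p,s['eef_rot'],s['gripper_width'],s['contact_force'])
print('up in tool',r.inv().apply([0,0,40]).round(1))
# tray pose: corners from the scene+top edges at wall height .016
T=dict(np.load('/tmp/top0.npz'));S=dict(np.load('/tmp/scene0.npz'))
for n,I in(('top',T),('scene',S)):
    q=I['pixels'].astype(int);m=((q[...,0]>1.7*q[...,1])&(q[...,0]>60)&(q[...,1]>1.15*q[...,2])&(q[...,1]<.6*q[...,0])).astype(np.uint8)
    w=cloud(I);m[~((abs(w[...,0]-.447)<.17)&(abs(w[...,1]+.148)<.18)&(w[...,2]<.03))]=0
    cs=max(cv2.findContours(m,0,1)[0],key=cv2.contourArea);h=cs[:,0,:].astype(float)
    d=np.stack([(h[:,0]-I['cx'])/I['fx'],(h[:,1]-I['cy'])/I['fy'],np.ones(len(h))],1)@I['R'];C=-I['R'].T@I['t']
    P=C+d*((.016-C[2])/d[:,2])[:,None];print(n,cv2.minAreaRect((P[:,:2]*1000).astype(np.float32)))
E
```

```text
[ 0.39037653 -0.35577037  0.10141305] [179.71590208  64.8806726   84.91013367] 0.04570091226040427 [0.4671501  1.94232406 4.81879962]
up in tool [-36.2   0.1 -17. ]
top ((445.48797607421875, -142.27975463867188), (198.9881591796875, 251.48037719726562), 6.11148738861084)
scene ((452.569580078125, -142.27532958984375), (204.14486694335938, 246.93658447265625), 6.112968444824219)
```

```bash
python3 - <<'E'
from h import *
p,r,s=pose()
p,r=plan(p,r,p+[0,0,.06],r,30)
p,r=plan(p,r,[.449,-.159,.17],r,35)
r1=tool(6,25)
p,r=plan(p,r,p,r1,30,7)
p,r=plan(p,r,[.449,-.159,.032],r1,25)
E
```

```text
2 rows; rot each [0. 0. 0.]
   [-27.2   0.1 -12.7]
   [-27.2   0.1 -12.7]
6 rows; rot each [0. 0. 0.]
   [ 12.9   7.  -30.9]
   [ 12.9   7.  -30.9]
   [ 12.9   7.  -30.9]
   [ 12.9   7.  -30.9]
   [ 12.9   7.  -30.9]
   [ 12.9   7.  -30.9]
13 rows; rot each [-0.31  6.89 -0.87]
   [0. 0. 0.]
   [0. 0. 0.]
   [0. 0. 0.]
   [0. 0. 0.]
   [0. 0. 0.]
   [0. 0. 0.]
   [0. 0. 0.]
   [0. 0. 0.]
   [0. 0. 0.]
   [0. 0. 0.]
   [0. 0. 0.]
   [0. 0. 0.]
   [0. 0. 0.]
6 rows; rot each [0. 0. 0.]
   [-9.7 -0.  20.8]
   [-9.7 -0.  20.8]
   [-9.7 -0.  20.8]
   [-9.7 -0.  20.8]
   [-9.7 -0.  20.8]
   [-9.7 -0.  20.8]
```

>>> {"method": "jog_arm", "body": {
  "increments": [
    {"dx": -14,"dy": 0,"dz": -6,"rx": 0,"ry": 0,"rz": 0,"jaw": 0.3},
    {"dx": -27,"dy": 0,"dz": -13,"rx": 0,"ry": 0,"rz": 0,"jaw": 0.3},
    {"dx": -14,"dy": 0,"dz": -6,"rx": 0,"ry": 0,"rz": 0,"jaw": 0.3},
    {"dx": 13,"dy": 7,"dz": -31,"rx": 0,"ry": 0,"rz": 0,"jaw": 0.3},
    {"dx": 13,"dy": 7,"dz": -31,"rx": 0,"ry": 0,"rz": 0,"jaw": 0.3},
    {"dx": 13,"dy": 7,"dz": -31,"rx": 0,"ry": 0,"rz": 0,"jaw": 0.3},
    {"dx": 13,"dy": 7,"dz": -31,"rx": 0,"ry": 0,"rz": 0,"jaw": 0.3},
    {"dx": 13,"dy": 7,"dz": -31,"rx": 0,"ry": 0,"rz": 0,"jaw": 0.3}
  ]
}}

```text
time: 4.75
tcp_pos: [0.4376, -0.1904, 0.1656]
eef_rot: [-179.6, 64.6, 85.4]
contact_force: [0.5, 0.2, -4.6]
gripper_width: 0.0458
```

>>> {"method": "jog_arm", "body": {
  "increments": [
    {"dx": 13,"dy": 7,"dz": -31,"rx": 0,"ry": 0,"rz": 0,"jaw": 0.3},
    {"dx": 0,"dy": 0,"dz": 0,"rx": -0.3,"ry": 6.9,"rz": -0.9,"jaw": 0.3},
    {"dx": 0,"dy": 0,"dz": 0,"rx": -0.3,"ry": 6.9,"rz": -0.9,"jaw": 0.3},
    {"dx": 0,"dy": 0,"dz": 0,"rx": -0.3,"ry": 6.9,"rz": -0.9,"jaw": 0.3},
    {"dx": 0,"dy": 0,"dz": 0,"rx": -0.3,"ry": 6.9,"rz": -0.9,"jaw": 0.3},
    {"dx": 0,"dy": 0,"dz": 0,"rx": -0.3,"ry": 6.9,"rz": -0.9,"jaw": 0.3},
    {"dx": 0,"dy": 0,"dz": 0,"rx": -0.3,"ry": 6.9,"rz": -0.9,"jaw": 0.3},
    {"dx": 0,"dy": 0,"dz": 0,"rx": -0.3,"ry": 6.9,"rz": -0.9,"jaw": 0.3}
  ]
}}

```text
time: 5.55
tcp_pos: [0.4476, -0.1581, 0.1681]
eef_rot: [-177.4, 15.9, 91.9]
contact_force: [0.2, -0.6, -2.6]
gripper_width: 0.0458
```

>>> {"method": "jog_arm", "body": {
  "increments": [
    {"dx": 0,"dy": 0,"dz": 0,"rx": -0.3,"ry": 6.9,"rz": -0.9,"jaw": 0.3},
    {"dx": 0,"dy": 0,"dz": 0,"rx": -0.3,"ry": 6.9,"rz": -0.9,"jaw": 0.3},
    {"dx": 0,"dy": 0,"dz": 0,"rx": -0.3,"ry": 6.9,"rz": -0.9,"jaw": 0.3},
    {"dx": 0,"dy": 0,"dz": 0,"rx": -0.3,"ry": 6.9,"rz": -0.9,"jaw": 0.3},
    {"dx": 0,"dy": 0,"dz": 0,"rx": -0.3,"ry": 6.9,"rz": -0.9,"jaw": 0.3},
    {"dx": 0,"dy": 0,"dz": 0,"rx": -0.3,"ry": 6.9,"rz": -0.9,"jaw": 0.3},
    {"dx": 0,"dy": 0,"dz": 0,"rx": 0,"ry": 0,"rz": 0,"jaw": 0.3},
    {"dx": 0,"dy": 0,"dz": 0,"rx": 0,"ry": 0,"rz": 0,"jaw": 0.3}
  ]
}}

```text
time: 6.35
tcp_pos: [0.4477, -0.1594, 0.1673]
eef_rot: [-179.5, -25.3, 96.0]
contact_force: [-0.0, 0.5, -3.5]
gripper_width: 0.0453
```

```bash
python3 - <<'E'
from h import *
p,r,s=pose();print(p,s['eef_rot'],s['gripper_width'],s['contact_force'],s['qpos'].round(1),s['time'])
R=r.as_matrix();print(R.round(3))
p,r=plan(p,r,[.449,-.159,.05],tool(6,25),25)
im=snap('scene');I=im['pixels'][110:290,170:370,::-1];cv2.imwrite('pics/laid.png',cv2.resize(I,None,fx=3,fy=3,interpolation=cv2.INTER_CUBIC))
# tin points, both views, close to tool: lower side edges
for n,im in(('scene',im),('top',snap('top'))):
    w=cloud(im);px=im['pixels'].astype(int)
    q=(w-p-[0,0,.12]).reshape(-1,3)
E
```

```text
[ 0.44767912 -0.15940652  0.16734285] [-179.51012316  -25.28883806   95.96593355] 0.04525284492199491 [-0.03623399  0.51478746 -3.50313846] [-38.7  11.3   1.7  99.1  17.3  42.4] 6.35
[[-0.094  0.994 -0.053]
 [ 0.899  0.108  0.424]
 [ 0.427 -0.008 -0.904]]
5 rows; rot each [-0.1  -0.06 -0.01]
   [-10.    0.5  21.2]
   [-10.    0.4  21.2]
   [-9.9  0.4 21.3]
   [-9.9  0.3 21.3]
   [-9.9  0.3 21.3]
```

View pics/laid.png

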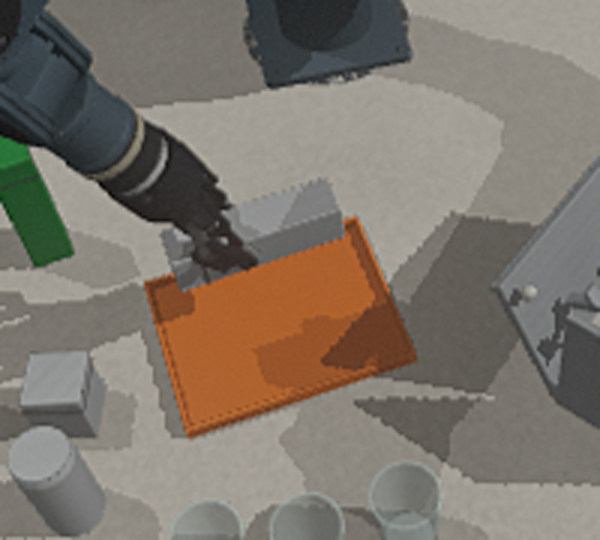

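The tin is held level above the tray (crop (270,225)). Now lowering it.

>>> {"method": "jog_arm", "body": {
  "increments": [
    {"dx": -10,"dy": 0,"dz": 21,"rx": 0,"ry": 0,"rz": 0,"jaw": 0.3},
    {"dx": -10,"dy": 0,"dz": 21,"rx": 0,"ry": 0,"rz": 0,"jaw": 0.3},
    {"dx": -10,"dy": 0,"dz": 21,"rx": 0,"ry": 0,"rz": 0,"jaw": 0.3},
    {"dx": -10,"dy": 0,"dz": 21,"rx": 0,"ry": 0,"rz": 0,"jaw": 0.3},
    {"dx": -10,"dy": 0,"dz": 21,"rx": 0,"ry": 0,"rz": 0,"jaw": 0.3},
    {"dx": -3,"dy": 0,"dz": 6,"rx": 0,"ry": 0,"rz": 0,"jaw": 0.3},
    {"dx": 0,"dy": 0,"dz": 0,"rx": 0,"ry": 0,"rz": 0,"jaw": 0.3},
    {"dx": 0,"dy": 0,"dz": 0,"rx": 0,"ry": 0,"rz": 0,"jaw": 0.3}
  ]
}}

```text
time: 7.25
tcp_pos: [0.4486, -0.1599, 0.0477]
eef_rot: [-179.8, -25.1, 96.2]
contact_force: [0.1, -0.0, -3.3]
gripper_width: 0.0458
```

>>> {"method": "jog_arm", "body": {
  "increments": [
    {"dx": -1.7,"dy": 0,"dz": 3.6,"rx": 0,"ry": 0,"rz": 0,"jaw": 0.3},
    {"dx": -0.8,"dy": 0,"dz": 1.8,"rx": 0,"ry": 0,"rz": 0,"jaw": 0.3},
    {"dx": 0,"dy": 0,"dz": 0,"rx": 0,"ry": 0,"rz": 0,"jaw": 0.3}
  ]
}}

```text
time: 7.55
tcp_pos: [0.448, -0.1601, 0.0404]
eef_rot: [-179.7, -25.2, 96.1]
contact_force: [-0.0, -0.6, -4.0]
gripper_width: 0.0458
```

>>> {"method": "jog_arm", "body": {
  "increments": [
    {"dx": -1.3,"dy": 0,"dz": 2.7,"rx": 0,"ry": 0,"rz": 0,"jaw": 0.3},
    {"dx": -0.8,"dy": 0,"dz": 1.8,"rx": 0,"ry": 0,"rz": 0,"jaw": 0.3},
    {"dx": -0.8,"dy": 0,"dz": 1.8,"rx": 0,"ry": 0,"rz": 0,"jaw": 0.3},
    {"dx": 0,"dy": 0,"dz": 0,"rx": 0,"ry": 0,"rz": 0,"jaw": 0.3}
  ]
}}

```text
time: 7.95
tcp_pos: [0.4477, -0.1599, 0.0331]
eef_rot: [-179.7, -25.2, 96.1]
contact_force: [0.4, -0.7, -2.5]
gripper_width: 0.0453
```

>>> {"method": "jog_arm", "body": {
  "increments": [
    {"dx": -0.4,"dy": 0,"dz": 0.9,"rx": 0,"ry": 0,"rz": 0,"jaw": 0.3},
    {"dx": 0,"dy": 0,"dz": 0,"rx": 0,"ry": 0,"rz": 0,"jaw": 0.3}
  ]
}}

```text
time: 8.15
tcp_pos: [0.4478, -0.1598, 0.0327]
eef_rot: [-179.7, -25.2, 96.1]
contact_force: [-0.3, 0.2, -0.1]
gripper_width: 0.0453
```

Contact: the weight is off the gripper. Releasing and backing out along the tool axis.

>>> {"method": "jog_arm", "body": {
  "increments": [
    {"dx": 0,"dy": 0,"dz": 0,"rx": 0,"ry": 0,"rz": 0,"jaw": 0.65},
    {"dx": 0,"dy": 0,"dz": 0,"rx": 0,"ry": 0,"rz": 0,"jaw": 0.9},
    {"dx": 0,"dy": 0,"dz": 0,"rx": 0,"ry": 0,"rz": 0,"jaw": 1},
    {"dx": 0,"dy": 0,"dz": 0,"rx": 0,"ry": 0,"rz": 0,"jaw": 1},
    {"dx": 0,"dy": 0,"dz": -20,"rx": 0,"ry": 0,"rz": 0,"jaw": 1},
    {"dx": 0,"dy": 0,"dz": -40,"rx": 0,"ry": 0,"rz": 0,"jaw": 1},
    {"dx": 0,"dy": 0,"dz": -45,"rx": 0,"ry": 0,"rz": 0,"jaw": 1},
    {"dx": 0,"dy": 0,"dz": -45,"rx": 0,"ry": 0,"rz": 0,"jaw": 1}
  ]
}}

```text
time: 8.95
tcp_pos: [0.4551, -0.2235, 0.1692]
eef_rot: [-179.7, -25.3, 96.1]
contact_force: [-0.1, -0.3, 0.3]
gripper_width: 0.0852
```

>>> {"method": "jog_arm", "body": {
  "increments": [
    {"dx": 0,"dy": 0,"dz": -45,"rx": 0,"ry": 0,"rz": 0,"jaw": 1},
    {"dx": 0,"dy": 0,"dz": 0,"rx": 0,"ry": 0,"rz": 0,"jaw": 1}
  ]
}}

```text
time: 9.15
tcp_pos: [0.4598, -0.2461, 0.2149]
eef_rot: [179.8, -24.7, 96.2]
contact_force: [1.1, -0.5, -0.8]
gripper_width: 0.0852
```

```bash
cat >> h.py <<'E'
def tinrect(n,zl,zh,cx=.447,cy=-.143,rad=.12,fn=None,chroma=25):
    im=snap(n,fn);w=cloud(im);px=im['pixels'].astype(int)
    m=(w[...,2]>zl)&(w[...,2]<zh)&(np.hypot(w[...,0]-cx,w[...,1]-cy)<rad)&((px.max(-1)-px.min(-1))<chroma)
    m=cv2.morphologyEx(m.astype(np.uint8),cv2.MORPH_OPEN,np.ones((3,3)))
    q=w[m>0]
    if len(q)<20: print(n,'few',len(q));return
    print(n,len(q),'z',np.median(q[:,2]).round(4),cv2.minAreaRect((q[:,:2]*1000).astype(np.float32)))
E
python3 - <<'E'
from h import *
p,r,s=pose();print(p,s['eef_rot'])
tinrect('top',.042,.062,fn='t2.png');tinrect('scene',.042,.062,fn='s2.png')
a=cv2.imread('pics/s2.png')[120:290,150:390];cv2.imwrite('pics/s2c.png',cv2.resize(a,None,fx=3,fy=3))
E
```

```text
[ 0.45981798 -0.24614385  0.21490124] [179.78238813 -24.7035206   96.22123139]
top 905 z 0.0515 ((444.8140563964844, -144.57403564453125), (44.07566452026367, 168.3197479248047), 7.678446292877197)
scene 686 z 0.0513 ((448.4567565917969, -144.15306091308594), (47.62921142578125, 168.10784912109375), 8.757545471191406)
```

View pics/s2c.png

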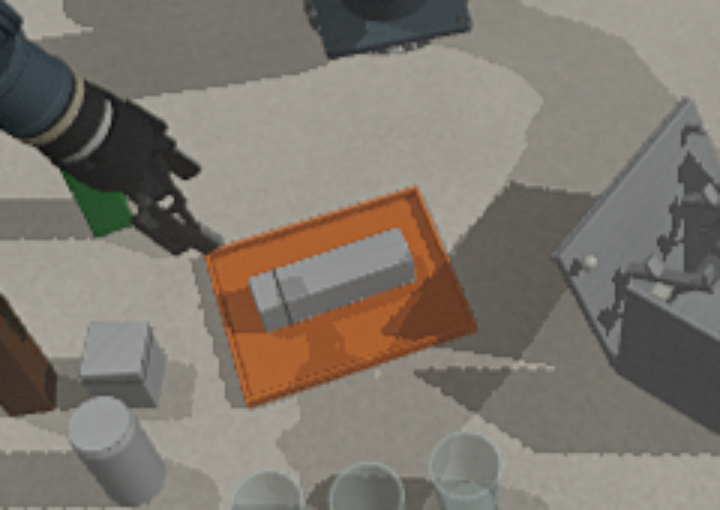

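The tin lies flat in the tray (crop (335,275), top at 51 mm, yaw ≈8°). I'll plan the regrasp and check the cradle profile from the saved images.

```bash
python3 - <<'E'
from h import *
p,r,s=pose()
R=tool(7.5,0);p,r=plan(p,r,[.447,-.1445,.14],R,40);p,r=plan(p,r,[.447,-.1445,.034],R,30)
a=np.radians(39.7);o=np.array([.5418,.2139,0]);Rb=Ro.from_euler('z',39.7,degrees=True)
th=np.radians(28.6);n=np.array([np.cos(th),0,np.sin(th)]);u=np.array([-np.sin(th),0,np.cos(th)])
for nm in('top','scene'):
    I=dict(np.load('/tmp/%s0.npz'%nm));w=cloud(I).reshape(-1,3);w=w[np.isfinite(w[:,0])]
    b=Rb.inv().apply(w-o);b=b[(abs(b[:,1])<.12)&(b[:,0]>-.12)&(b[:,0]<.1)&(b[:,2]>.05)]-[0,0,.02]
    N=b@n*1000;U=b@u*1000
    k=(abs(b[:,1])<.1)&(N<12)&(U>40)&(U<140);print(nm,'panel N median',np.median(N[k]),'slope deg',np.degrees(np.polyfit(U[k&(abs(N)<5)],N[k&(abs(N)<5)],1)[0]),'Umax',np.percentile(U[(N<8)&(abs(b[:,1])<.1)],99))
    for sg in(1,-1):
        k=(abs(b[:,1]-sg*.055)<.012)&(N>15)&(U>60)
        print(' arm',sg,'y',np.percentile(b[k,1],[3,97]).round(4),[(c,int(k2.sum()),np.percentile(U[k2],[10,50,98]).round(1).tolist()) for c in range(20,125,6) if (k2:=k&(abs(N-c)<3)).sum()>2])
E
```

```text
4 rows; rot each [ 0.04 -6.27 -0.32]
   [15.2 -0.1 26.4]
   [18.   0.  24.6]
   [20.5  0.1 22.5]
   [22.9  0.3 20.1]
4 rows; rot each [0. 0. 0.]
   [ 0.   0.  26.5]
   [ 0.   0.  26.5]
   [ 0.   0.  26.5]
   [ 0.   0.  26.5]
top panel N median -1.171000701461491 slope deg -0.19995138685742292 Umax 154.82144270338372
 arm 1 y [0.0483 0.0617] [(20, 9, [70.8, 72.0, 76.7]), (26, 6, [72.1, 73.6, 78.1]), (32, 9, [89.4, 91.2, 94.3]), (38, 19, [74.5, 84.6, 89.8]), (44, 13, [71.7, 73.7, 78.4]), (50, 12, [71.7, 73.1, 78.6]), (56, 11, [71.2, 74.2, 77.1]), (62, 10, [71.4, 73.0, 74.7]), (68, 12, [70.5, 73.1, 77.3]), (74, 13, [69.9, 73.2, 78.4]), (80, 10, [70.1, 73.3, 77.7]), (86, 12, [72.2, 75.2, 79.8]), (92, 14, [68.8, 72.8, 78.4]), (98, 5, [72.5, 75.3, 82.5]), (104, 19, [66.5, 88.0, 93.4]), (110, 3, [79.3, 90.9, 91.9])]
 arm -1 y [-0.0613 -0.0481] [(20, 10, [72.1, 74.8, 77.4]), (26, 5, [70.8, 74.3, 77.2]), (32, 10, [71.5, 90.2, 93.3]), (38, 19, [74.5, 82.5, 91.4]), (44, 12, [71.0, 73.5, 77.8]), (50, 11, [71.3, 73.3, 77.0]), (56, 11, [68.9, 73.7, 75.9]), (62, 11, [69.1, 73.4, 76.3]), (68, 13, [7
[... 595 characters left out ...]
7.8, 72.1, 74.9]), (80, 7, [69.3, 71.5, 74.4]), (86, 10, [65.8, 71.5, 73.8]), (92, 7, [70.4, 73.4, 73.6]), (98, 5, [66.0, 68.6, 74.3]), (104, 23, [71.0, 79.6, 91.2]), (110, 14, [66.7, 72.2, 89.3])]
 arm -1 y [-0.0619 -0.0472] [(20, 7, [67.7, 71.3, 72.9]), (26, 6, [66.6, 70.6, 73.6]), (32, 7, [69.4, 87.4, 89.4]), (38, 25, [69.5, 80.0, 90.5]), (44, 10, [70.9, 73.7, 82.9]), (50, 11, [66.1, 72.5, 74.2]), (56, 5, [68.5, 72.2, 73.0]), (62, 12, [67.9, 72.9, 76.2]), (68, 6, [70.9, 72.5, 75.2]), (74, 10, [68.3, 72.8, 74.5]), (80, 12, [68.6, 71.6, 75.4]), (86, 9, [67.6, 72.0, 73.8]), (92, 3, [68.4, 72.4, 74.7]), (98, 8, [66.9, 73.3, 81.3]), (104, 25, [70.2, 78.8, 92.0]), (110, 12, [66.5, 74.5, 91.9])]
```

Cradle geometry matches the spec: floor 72.5 mm above the hinge, lips centred at ~70 mm, arms at ±55 mm. Regrasping.

>>> {"method": "jog_arm", "body": {
  "increments": [
    {"dx": 15,"dy": 0,"dz": 26,"rx": 0,"ry": -6.3,"rz": -0.3,"jaw": 1},
    {"dx": 18,"dy": 0,"dz": 25,"rx": 0,"ry": -6.3,"rz": -0.3,"jaw": 1},
    {"dx": 21,"dy": 0,"dz": 23,"rx": 0,"ry": -6.3,"rz": -0.3,"jaw": 1},
    {"dx": 23,"dy": 0,"dz": 20,"rx": 0,"ry": -6.3,"rz": -0.3,"jaw": 1},
    {"dx": 0,"dy": 0,"dz": 20,"rx": 0,"ry": 0,"rz": 0,"jaw": 1},
    {"dx": 0,"dy": 0,"dz": 20,"rx": 0,"ry": 0,"rz": 0,"jaw": 1},
    {"dx": 0,"dy": 0,"dz": 0,"rx": 0,"ry": 0,"rz": 0,"jaw": 1}
  ]
}}

```text
time: 9.95
tcp_pos: [0.4418, -0.1396, 0.0934]
eef_rot: [-179.5, -0.4, 97.5]
contact_force: [0.7, -0.4, -0.3]
gripper_width: 0.0854
```

```bash
python3 - <<'E'
from h import *
p,r,s=pose();print(p,s['eef_rot'])
p,r=plan(p,r,[.447,-.1445,.034],tool(7.5,0),20)
E
```

```text
[ 0.44178053 -0.13960995  0.0934408 ] [-179.52560098   -0.3581064    97.53606472]
3 rows; rot each [-0.16 -0.12  0.01]
   [-2.   1.7 19.8]
   [-1.9  1.6 19.8]
   [-1.9  1.6 19.8]
```

>>> {"method": "jog_arm", "body": {
  "increments": [
    {"dx": -3,"dy": 3,"dz": 10,"rx": -0.2,"ry": -0.1,"rz": 0,"jaw": 1},
    {"dx": -3,"dy": 2,"dz": 20,"rx": -0.2,"ry": -0.1,"rz": 0,"jaw": 1},
    {"dx": 0,"dy": 0,"dz": 20,"rx": 0,"ry": 0,"rz": 0,"jaw": 1},
    {"dx": 0,"dy": 0,"dz": 9,"rx": 0,"ry": 0,"rz": 0,"jaw": 1},
    {"dx": 0,"dy": 0,"dz": 0,"rx": 0,"ry": 0,"rz": 0,"jaw": 1},
    {"dx": 0,"dy": 0,"dz": 0,"rx": 0,"ry": 0,"rz": 0,"jaw": 1}
  ]
}}

```text
time: 10.55
tcp_pos: [0.4522, -0.1485, 0.0401]
eef_rot: [179.6, 0.2, 97.4]
contact_force: [0.8, 0.9, 0.5]
gripper_width: 0.085
```

>>> {"method": "jog_arm", "body": {
  "increments": [
    {"dx": 0,"dy": 0,"dz": 0,"rx": 0,"ry": 0,"rz": 0,"jaw": 0.6},
    {"dx": 0,"dy": 0,"dz": 0,"rx": 0,"ry": 0,"rz": 0,"jaw": 0.3},
    {"dx": 0,"dy": 0,"dz": 0,"rx": 0,"ry": 0,"rz": 0,"jaw": 0.3},
    {"dx": 0,"dy": 0,"dz": 0,"rx": 0,"ry": 0,"rz": 0,"jaw": 0.3},
    {"dx": 0,"dy": 0,"dz": 0,"rx": 0,"ry": 0,"rz": 0,"jaw": 0.3},
    {"dx": 0,"dy": 0,"dz": 0,"rx": 0,"ry": 0,"rz": 0,"jaw": 0.3},
    {"dx": 0,"dy": 0,"dz": 0,"rx": 0,"ry": 0,"rz": 0,"jaw": 0.3}
  ],
  "squeeze": 50
}}

```text
time: 11.25
tcp_pos: [0.4516, -0.1485, 0.0406]
eef_rot: [179.6, 0.2, 97.4]
contact_force: [-2.2, 0.1, 6.0]
gripper_width: 0.0449
```

```bash
cat >> h.py <<'E'
Rb=Ro.from_euler('z',39.7,degrees=True);ob=np.array([.5418,.2139,0])
def bin2w(n,y,u,th=28.6):
    t=np.radians(th);b=np.array([np.cos(t)*n-np.sin(t)*u,y,20+np.sin(t)*n+np.cos(t)*u])/1000
    return ob+Rb.apply(b)
E
python3 - <<'E'
from h import *
p,r,s=pose();print(p,s['eef_rot'],s['gripper_width'],s['contact_force'])
h=(p[2]-.028)*1000;print('h',h)
R2=tool(39.7,0)*Ro.from_euler('x',-28.6,degrees=True);print(R2.as_matrix().round(2))
p,r=plan(p,r,p+[0,0,.23],r,40)
p,r=plan(p,r,bin2w(70,0,95+150),R2,40)
p,r=plan(p,r,bin2w(70,0,95+h+1),R2,30)
print(bin2w(70,0,95+h),bin2w(70,0,95+150))
E
```

```text
[ 0.4516353  -0.14852898  0.04059627] [179.62835607   0.24138502  97.40879314] 0.04493261665268298 [-2.23506851  0.13779651  6.04309189]
h 12.596269142166921
[[-0.64  0.68  0.37]
 [ 0.77  0.56  0.31]
 [ 0.    0.48 -0.88]]
6 rows; rot each [0. 0. 0.]
   [ -0.2   0.2 -38.3]
   [ -0.2   0.2 -38.3]
   [ -0.2   0.2 -38.3]
   [ -0.2   0.2 -38.3]
   [ -0.2   0.2 -38.3]
   [ -0.2   0.2 -38.3]
9 rows; rot each [-3.06  0.93 -3.5 ]
   [35.3  9.9  0.1]
   [34.6 12.   1.3]
   [33.8 14.   2.5]
   [32.9 15.8  3.9]
   [31.8 17.6  5.3]
   [30.5 19.2  6.8]
   [29.2 20.6  8.3]
   [27.8 21.8  9.9]
   [26.2 22.9 11.6]
5 rows; rot each [0. 0. 0.]
   [ 0.  -0.  27.3]
   [ 0.  -0.  27.3]
   [ 0.  -0.  27.3]
   [ 0.  -0.  27.3]
   [ 0.  -0.  27.3]
[0.5494581  0.22025788 0.14797612] [0.49885158 0.17824354 0.26861426]
```

>>> {"method": "jog_arm", "body": {
  "increments": [
    {"dx": 0,"dy": 0,"dz": -20,"rx": 0,"ry": 0,"rz": 0,"jaw": 0.3},
    {"dx": 0,"dy": 0,"dz": -40,"rx": 0,"ry": 0,"rz": 0,"jaw": 0.3},
    {"dx": 0,"dy": 0,"dz": -40,"rx": 0,"ry": 0,"rz": 0,"jaw": 0.3},
    {"dx": 0,"dy": 0,"dz": -40,"rx": 0,"ry": 0,"rz": 0,"jaw": 0.3},
    {"dx": 0,"dy": 0,"dz": -40,"rx": 0,"ry": 0,"rz": 0,"jaw": 0.3},
    {"dx": 0,"dy": 0,"dz": -40,"rx": 0,"ry": 0,"rz": 0,"jaw": 0.3},
    {"dx": 0,"dy": 0,"dz": -10,"rx": 0,"ry": 0,"rz": 0,"jaw": 0.3},
    {"dx": 0,"dy": 0,"dz": 0,"rx": 0,"ry": 0,"rz": 0,"jaw": 0.3}
  ]
}}

```text
time: 12.05
tcp_pos: [0.4512, -0.1479, 0.2709]
eef_rot: [179.4, 0.3, 97.4]
contact_force: [-0.6, 0.3, -3.3]
gripper_width: 0.045
```

>>> {"method": "jog_arm", "body": {
  "increments": [
    {"dx": 35,"dy": 10,"dz": 0,"rx": -3.1,"ry": 0.9,"rz": -3.5,"jaw": 0.3},
    {"dx": 35,"dy": 12,"dz": 1,"rx": -3.1,"ry": 0.9,"rz": -3.5,"jaw": 0.3},
    {"dx": 34,"dy": 14,"dz": 3,"rx": -3.1,"ry": 0.9,"rz": -3.5,"jaw": 0.3},
    {"dx": 33,"dy": 16,"dz": 4,"rx": -3.1,"ry": 0.9,"rz": -3.5,"jaw": 0.3},
    {"dx": 32,"dy": 18,"dz": 5,"rx": -3.1,"ry": 0.9,"rz": -3.5,"jaw": 0.3},
    {"dx": 31,"dy": 19,"dz": 7,"rx": -3.1,"ry": 0.9,"rz": -3.5,"jaw": 0.3},
    {"dx": 29,"dy": 21,"dz": 8,"rx": -3.1,"ry": 0.9,"rz": -3.5,"jaw": 0.3},
    {"dx": 28,"dy": 22,"dz": 10,"rx": -3.1,"ry": 0.9,"rz": -3.5,"jaw": 0.3}
  ]
}}

```text
time: 12.85
tcp_pos: [0.491, 0.1456, 0.2637]
eef_rot: [154.4, -0.7, 126.2]
contact_force: [1.2, -0.1, -2.6]
gripper_width: 0.0451
```

>>> {"method": "jog_arm", "body": {
  "increments": [
    {"dx": 10,"dy": 10,"dz": 0,"rx": -3.1,"ry": 0.9,"rz": -3.5,"jaw": 0.3},
    {"dx": 0,"dy": 0,"dz": 0,"rx": 0,"ry": 0,"rz": 0,"jaw": 0.3},
    {"dx": 0,"dy": 0,"dz": 0,"rx": 0,"ry": 0,"rz": 0,"jaw": 0.3},
    {"dx": 0,"dy": 0,"dz": 0,"rx": 0,"ry": 0,"rz": 0,"jaw": 0.3}
  ]
}}

```text
time: 13.25
tcp_pos: [0.4938, 0.1567, 0.2711]
eef_rot: [151.3, 0.2, 129.5]
contact_force: [0.8, -0.3, -3.3]
gripper_width: 0.0451
```

```bash
python3 - <<'E'
from h import *
p,r,s=pose();print(p,s['eef_rot'],s['gripper_width'],s['contact_force'],s['qpos'].round(1))
R2=tool(39.7,0)*Ro.from_euler('x',-28.6,degrees=True)
plan(p,r,bin2w(70,-4,95+130),R2,40)
plan(p,r,bin2w(70,-4,95+60),R2,40)
im=snap('top','t3.png');J=snap('scene','s3.png')
# tin points in tool frame from both views
for I in(im,J):
    q=r.inv().apply((cloud(I).reshape(-1,3)-p))*1000;q=q[np.isfinite(q[:,0])]
    k=q[(abs(q[:,1])<28)&(abs(q[:,2]-10)<30)&(abs(q[:,0])<130)]
    e=k[abs(k[:,0])>40];print(len(e),'x',np.percentile(k[:,0],[.5,99.5]).round(1),'y',np.percentile(e[:,1],[2,98]).round(1),'z',np.percentile(e[:,2],[2,98]).round(1))
out=np.hstack([cv2.resize(cv2.imread('pics/t3.png')[90:290,150:350],None,fx=2,fy=2),cv2.resize(cv2.imread('pics/s3.png')[110:310,290:490],None,fx=2,fy=2)]);cv2.imwrite('pics/c3.png',out)
E
```

```text
[0.49380484 0.15670926 0.27109529] [151.2611846    0.2172918  129.49059129] 0.04512515374018806 [ 0.76789356 -0.27107125 -3.30381946] [ -0.  -24.7 -20.6  71.1  17.7  54.1]
1 rows; rot each [ 0.14  0.29 -0.08]
   [ 9.5 14.2 30.6]
3 rows; rot each [ 0.05  0.1  -0.03]
   [ 3.3  4.7 33.5]
   [ 3.2  4.7 33.5]
   [ 3.2  4.7 33.5]
902 x [-79.5  88.8] y [-21.1  23.3] z [-14.6  27.3]
646 x [-81.2  88. ] y [-18.3  26.4] z [-12.2  32.2]
```

View pics/c3.png

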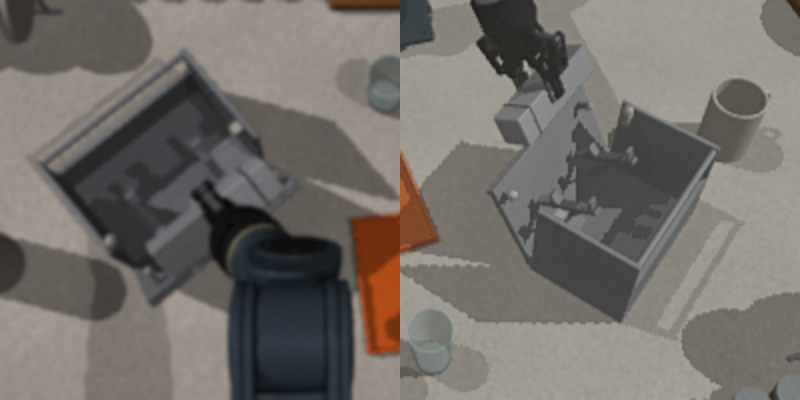

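The held tin (top crop (215,210)) is parallel to the front and just outside it. In the tool frame its middle is +4 mm along its length. Moving over the cradle and lowering along the panel's direction.

>>> {"method": "jog_arm", "body": {
  "increments": [
    {"dx": 9,"dy": 13,"dz": 0,"rx": 0,"ry": 0.2,"rz": 0,"jaw": 0.3},
    {"dx": 0,"dy": 0,"dz": 20,"rx": 0,"ry": 0,"rz": 0,"jaw": 0.3},
    {"dx": 0,"dy": 0,"dz": 30,"rx": 0,"ry": 0,"rz": 0,"jaw": 0.3},
    {"dx": 0,"dy": 0,"dz": 30,"rx": 0,"ry": 0,"rz": 0,"jaw": 0.3},
    {"dx": 0,"dy": 0,"dz": 10,"rx": 0,"ry": 0,"rz": 0,"jaw": 0.3},
    {"dx": 0,"dy": 0,"dz": 0,"rx": 0,"ry": 0,"rz": 0,"jaw": 0.3},
    {"dx": 0,"dy": 0,"dz": 0,"rx": 0,"ry": 0,"rz": 0,"jaw": 0.3}
  ]
}}

```text
time: 14.05
tcp_pos: [0.5312, 0.1992, 0.2015]
eef_rot: [151.0, 0.2, 129.7]
contact_force: [-0.8, 0.2, -3.6]
gripper_width: 0.0452
```

```bash
python3 - <<'E'
from h import *
p,r,s=pose();print(p,s['eef_rot'],s['gripper_width'],s['contact_force'])
R2=tool(39.7,0)*Ro.from_euler('x',-28.6,degrees=True)
plan(p,r,bin2w(68.5,-4,95+11),R2,200)
for I in(snap('top','t4.png'),snap('scene','s4.png')):
    w=cloud(I).reshape(-1,3);w=w[np.isfinite(w[:,0])];b=Rb.inv().apply(w-ob)*1000-[0,0,20]
    t=np.radians(28.6);N=b[:,0]*np.cos(t)+b[:,2]*np.sin(t);U=-b[:,0]*np.sin(t)+b[:,2]*np.cos(t)
    tip=r.inv().apply(w-p)*1000
    k=(abs(tip[:,1])<30)&(abs(tip[:,2]-10)<26)&(abs(tip[:,0])<110)
    e=k&(abs(tip[:,0])>40)&(U>115);print(e.sum(),'tin N',np.percentile(N[e],[2,50,98]).round(1),'U',np.percentile(U[e],[2,98]).round(1),'y',np.percentile(b[k&(U>125),1],[.5,99.5]).round(1))
    c=(N<12)&(U>60)&(U<140)&(abs(b[:,1])<110)&(N>-15);print('panel',np.median(N[c]).round(1))
E
```

```text
[0.53123447 0.19915836 0.20146914] [151.02539153   0.16078742 129.67724696] 0.04521891671274657 [-0.83479893  0.21724291 -3.58903779]
1 rows; rot each [0.37 0.15 0.06]
   [ 0.8 -3.4 61.7]
778 tin N [49.8 77.1 94.9] U [141.7 182.4] y [-83.9  83.9]
panel -1.1
571 tin N [54.6 93.5 97.9] U [136.  180.4] y [-86.4  82.1]
panel -0.7
```

>>> {"method": "jog_arm", "body": {
  "increments": [
    {"dx": 1,"dy": -3,"dz": 0,"rx": 0.4,"ry": 0,"rz": 0,"jaw": 0.3},
    {"dx": 0,"dy": 0,"dz": 15,"rx": 0,"ry": 0,"rz": 0,"jaw": 0.3},
    {"dx": 0,"dy": 0,"dz": 15,"rx": 0,"ry": 0,"rz": 0,"jaw": 0.3},
    {"dx": 0,"dy": 0,"dz": 10,"rx": 0,"ry": 0,"rz": 0,"jaw": 0.3},
    {"dx": 0,"dy": 0,"dz": 5,"rx": 0,"ry": 0,"rz": 0,"jaw": 0.3},
    {"dx": 0,"dy": 0,"dz": 0,"rx": 0,"ry": 0,"rz": 0,"jaw": 0.3}
  ]
}}

```text
time: 14.75
tcp_pos: [0.5443, 0.2122, 0.1587]
eef_rot: [151.5, 0.1, 129.7]
contact_force: [-0.5, 0.5, -2.6]
gripper_width: 0.0454
```

>>> {"method": "jog_arm", "body": {
  "increments": [
    {"dx": 0,"dy": 0,"dz": 4,"rx": 0,"ry": 0,"rz": 0,"jaw": 0.3},
    {"dx": 0,"dy": 0,"dz": 4,"rx": 0,"ry": 0,"rz": 0,"jaw": 0.3},
    {"dx": 0,"dy": 0,"dz": 3,"rx": 0,"ry": 0,"rz": 0,"jaw": 0.3},
    {"dx": 0,"dy": 0,"dz": 0,"rx": 0,"ry": 0,"rz": 0,"jaw": 0.3},
    {"dx": 0,"dy": 0,"dz": 0,"rx": 0,"ry": 0,"rz": 0,"jaw": 0.3}
  ]
}}

```text
time: 15.25
tcp_pos: [0.5487, 0.2156, 0.1496]
eef_rot: [151.5, 0.1, 129.7]
contact_force: [0.3, 0.6, -3.7]
gripper_width: 0.0453
```

```bash
python3 - <<'E'
from h import *
p,r,s=pose();print(p,s['eef_rot'],s['gripper_width'],s['contact_force'])
R2=tool(39.7,0)*Ro.from_euler('x',-28.6,degrees=True)
plan(p,r,bin2w(68.5,-4,95+11),R2,200)
E
```

```text
[0.54868709 0.21555661 0.14964496] [1.51484976e+02 1.22184650e-01 1.29708591e+02] 0.045345030114782844 [ 0.25654595  0.61277163 -3.68372881]
1 rows; rot each [-0.08  0.1   0.07]
   [-0.9  0.9  4.8]
```

Contact is still to come; feeling down in small steps.

>>> {"method": "jog_arm", "body": {
  "increments": [
    {"dx": 0,"dy": 0,"dz": 2,"rx": 0,"ry": 0,"rz": 0,"jaw": 0.3},
    {"dx": 0,"dy": 0,"dz": 1,"rx": 0,"ry": 0,"rz": 0,"jaw": 0.3},
    {"dx": 0,"dy": 0,"dz": 0,"rx": 0,"ry": 0,"rz": 0,"jaw": 0.3}
  ]
}}

```text
time: 15.55
tcp_pos: [0.5501, 0.2165, 0.1478]
eef_rot: [151.4, 0.2, 129.7]
contact_force: [-1.6, -0.7, -1.0]
gripper_width: 0.045
```

>>> {"method": "jog_arm", "body": {
  "increments": [
    {"dx": 0,"dy": 0,"dz": 1,"rx": 0,"ry": 0,"rz": 0,"jaw": 0.3},
    {"dx": 0,"dy": 0,"dz": 0,"rx": 0,"ry": 0,"rz": 0,"jaw": 0.3}
  ]
}}

```text
time: 15.75
tcp_pos: [0.5506, 0.217, 0.1474]
eef_rot: [151.4, 0.2, 129.7]
contact_force: [-3.9, 0.1, 3.4]
gripper_width: 0.0452
```

>>> {"method": "jog_arm", "body": {
  "increments": [
    {"dx": 0,"dy": 0,"dz": 1,"rx": 0,"ry": 0,"rz": 0,"jaw": 0.3},
    {"dx": 0,"dy": 0,"dz": 0,"rx": 0,"ry": 0,"rz": 0,"jaw": 0.3}
  ]
}}

```text
time: 15.95
tcp_pos: [0.5513, 0.2175, 0.1473]
eef_rot: [151.3, 0.2, 129.7]
contact_force: [-4.3, 0.0, 4.3]
gripper_width: 0.0452
```

It is seated on the floor of the arms (reaction along the panel). Releasing and retreating.

>>> {"method": "jog_arm", "body": {
  "increments": [
    {"dx": 0,"dy": 0,"dz": -0.5,"rx": 0,"ry": 0,"rz": 0,"jaw": 0.6},
    {"dx": 0,"dy": 0,"dz": 0,"rx": 0,"ry": 0,"rz": 0,"jaw": 0.7},
    {"dx": 0,"dy": 0,"dz": 0,"rx": 0,"ry": 0,"rz": 0,"jaw": 0.8},
    {"dx": 0,"dy": 0,"dz": 0,"rx": 0,"ry": 0,"rz": 0,"jaw": 0.8},
    {"dx": 0,"dy": 0,"dz": -10,"rx": 0,"ry": 0,"rz": 0,"jaw": 0.8},
    {"dx": 0,"dy": 0,"dz": -20,"rx": 0,"ry": 0,"rz": 0,"jaw": 0.8},
    {"dx": 0,"dy": 0,"dz": -35,"rx": 0,"ry": 0,"rz": 0,"jaw": 0.8},
    {"dx": 0,"dy": 0,"dz": -45,"rx": 0,"ry": 0,"rz": 0,"jaw": 0.8}
  ]
}}

```text
time: 16.75
tcp_pos: [0.5079, 0.1831, 0.2412]
eef_rot: [151.7, -0.0, 129.7]
contact_force: [0.2, 0.0, 0.8]
gripper_width: 0.0681
```

>>> {"method": "jog_arm", "body": {
  "increments": [
    {"dx": 0,"dy": 0,"dz": -40,"rx": 0,"ry": 0,"rz": 0,"jaw": 0},
    {"dx": 0,"dy": -45,"dz": 0,"rx": 0,"ry": 0,"rz": 0,"jaw": 0},
    {"dx": 0,"dy": -45,"dz": 0,"rx": 0,"ry": 0,"rz": 0,"jaw": 0},
    {"dx": 0,"dy": -45,"dz": 0,"rx": 0,"ry": 0,"rz": 0,"jaw": 0},
    {"dx": 0,"dy": 0,"dz": 0,"rx": 0,"ry": 0,"rz": 0,"jaw": 0}
  ]
}}

```text
time: 17.25
tcp_pos: [0.3989, 0.0936, 0.2072]
eef_rot: [151.9, -0.3, 129.4]
contact_force: [-0.0, -0.5, -0.6]
gripper_width: 0.0002
```

```bash
cat >> h.py <<'E'
def binlook(tag):
    V=[snap('top',tag+'t.png'),snap('scene',tag+'s.png')]
    for I in V:
        w=cloud(I).reshape(-1,3);w=w[np.isfinite(w[:,0])];b=Rb.inv().apply(w-ob)*1000-[0,0,20]
        c=b[(b[:,2]>45)&(b[:,2]<120)&(abs(b[:,1])>88)&(abs(b[:,1])<105)&(b[:,0]<10)&(b[:,0]>-110)]
        th=np.degrees(np.arctan2(-c[:,0],c[:,2]));m=np.median(th);t=np.radians(m)
        N=b[:,0]*np.cos(t)+b[:,2]*np.sin(t);U=-b[:,0]*np.sin(t)+b[:,2]*np.cos(t)
        e=(N>40)&(N<102)&(U>100)&(U<135)&(abs(b[:,1])<105);f=e&(abs(U-118)<3)
        print('theta',m.round(1),len(c),'tin n',e.sum(),'N',np.percentile(N[f],[2,98]).round(1) if f.sum()>3 else None,'Utop',np.median(U[e]).round(1) if e.any() else None,'y',np.percentile(b[e,1],[.5,99.5]).round(1) if e.any() else None)
    a=cv2.imread('pics/'+tag+'t.png')[90:290,150:350];c=cv2.imread('pics/'+tag+'s.png')[110:310,290:490]
    cv2.imwrite('pics/'+tag+'c.png',cv2.resize(np.hstack([a,c]),None,fx=2,fy=2,interpolation=cv2.INTER_CUBIC))
E
python3 - <<'E'
from h import *
p,r,s=pose();print(p,s['eef_rot'],s['gripper_width'],s['contact_force'],s['qpos'].round(1))
binlook('b5')
E
```

```text
[0.39893852 0.09360238 0.20720974] [151.92003638  -0.25868239 129.38056448] 0.00017595975705220164 [-0.00433052 -0.49582815 -0.5603375 ] [-12.4 -40.5 -36.6  75.9  21.9  41.8]
theta 28.8 98 tin n 1226 N [46.9 91. ] Utop 118.1 y [-102.5  102.9]
theta 28.3 147 tin n 811 N [47.7 92.1] Utop 117.7 y [-103.7  103.7]
```

View pics/b5c.png

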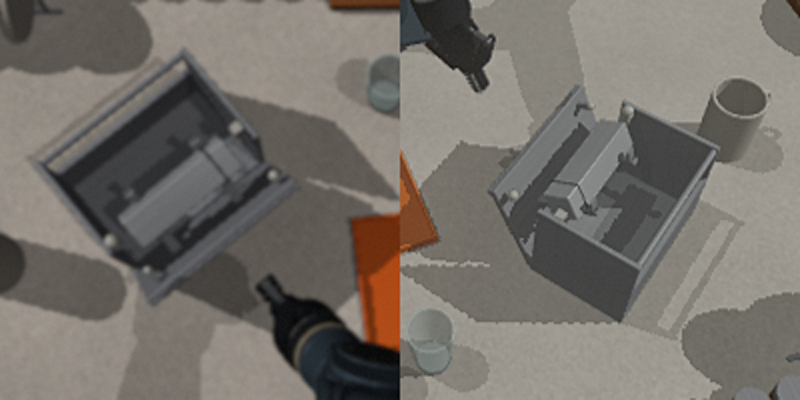

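The tin is seated in both arms (top face 118 mm above the hinge, N 47–92 mm, as it should be), and the front is still at 28.6°. Now setting up the push with closed fingers.

```bash
cat >> h.py <<'E'
R3=tool(39.7,0)*Ro.from_euler('x',-55,degrees=True)
def tcp_for(n,u,th): return bin2w(n,0,u,th)-R3.apply([0,.0145,.019])
E
python3 - <<'E'
from h import *
p,r,s=pose();print(Rb.inv().apply(p-ob)*1000, Rb.inv().apply(tcp_for(-30,125,28.6)-ob)*1000)
p,r=plan(p,r,tcp_for(-50,125,28.6),R3,40,8)
p,r=plan(p,r,tcp_for(-20,125,28.6),R3,40,8)
for th in(28.6,24,20,16,12,8.6,6,3.4,1.5,0):
    q=tcp_for(-12,125,th);print(th,(R3.inv().apply(q-p)*1000).round(1));p=q
E
```

```text
[-182.43038114   -3.33917441  212.854785  ] [-1.10056719e+02 -2.90962776e-14  1.14407364e+02]
4 rows; rot each [-6.61  0.05 -0.  ]
   [ 0.9 -0.9 30.3]
   [ 0.9 -4.4 30. ]
   [ 0.9 -7.8 29.3]
   [  0.9 -11.1  28.2]
1 rows; rot each [0. 0. 0.]
   [ 0.  26.9 13.3]
28.6 [-0.   7.2  3.6]
24 [-0.   9.3  4. ]
20 [0.  7.8 4. ]
16 [-0.   7.5  4.6]
12 [0.  7.1 5.1]
8.6 [-0.   5.8  4.7]
6 [-0.   4.2  3.8]
3.4 [0. 4. 4.]
1.5 [0.  2.8 3. ]
0 [-0.   2.2  2.5]
```

>>> {"method": "jog_arm", "body": {
  "increments": [
    {"dx": 1,"dy": -1,"dz": 30,"rx": -6.6,"ry": 0,"rz": 0,"jaw": 0},
    {"dx": 1,"dy": -4,"dz": 30,"rx": -6.6,"ry": 0,"rz": 0,"jaw": 0},
    {"dx": 1,"dy": -8,"dz": 29,"rx": -6.6,"ry": 0,"rz": 0,"jaw": 0},
    {"dx": 1,"dy": -11,"dz": 28,"rx": -6.6,"ry": 0,"rz": 0,"jaw": 0},
    {"dx": 0,"dy": 0,"dz": 0,"rx": 0,"ry": 0,"rz": 0,"jaw": 0},
    {"dx": 0,"dy": 0,"dz": 0,"rx": 0,"ry": 0,"rz": 0,"jaw": 0}
  ]
}}

```text
time: 17.95
tcp_pos: [0.4412, 0.1343, 0.1019]
eef_rot: [125.3, -0.2, 129.8]
contact_force: [1.3, -0.3, 2.1]
gripper_width: -0.0001
```

```bash
python3 - <<'E'
from h import *
p,r,s=pose();print(p,s['eef_rot'],s['contact_force'],s['qpos'].round(1))
p,r=plan(p,r,tcp_for(-20,125,28.6),R3,40,8)
E
```

```text
[0.44120863 0.13434516 0.10188938] [125.32287304  -0.214191   129.78376904] [ 1.27049927 -0.28111343  2.08472354] [-19.8 -54.4 -66.6  42.4  44.8  45.6]
1 rows; rot each [-0.32 -0.19 -0.13]
   [-3.  29.7 12. ]
```

>>> {"method": "jog_arm", "body": {
  "increments": [
    {"dx": -1,"dy": 10,"dz": 4,"rx": 0,"ry": 0,"rz": 0,"jaw": 0},
    {"dx": -1,"dy": 10,"dz": 4,"rx": 0,"ry": 0,"rz": 0,"jaw": 0},
    {"dx": 0,"dy": 7,"dz": 3,"rx": 0,"ry": 0,"rz": 0,"jaw": 0},
    {"dx": 0,"dy": 0,"dz": 0,"rx": 0,"ry": 0,"rz": 0,"jaw": 0}
  ]
}}

```text
time: 18.35
tcp_pos: [0.467, 0.1474, 0.1291]
eef_rot: [124.8, 0.6, 129.8]
contact_force: [-0.3, 0.3, -0.2]
gripper_width: 0.0006
```

>>> {"method": "jog_arm", "body": {
  "increments": [
    {"dx": 0,"dy": 4,"dz": 2,"rx": 0,"ry": 0,"rz": 0,"jaw": 0},
    {"dx": 0,"dy": 4,"dz": 2,"rx": 0,"ry": 0,"rz": 0,"jaw": 0},
    {"dx": 0,"dy": 3,"dz": 1.3,"rx": 0,"ry": 0,"rz": 0,"jaw": 0},
    {"dx": 0,"dy": 3,"dz": 1.3,"rx": 0,"ry": 0,"rz": 0,"jaw": 0},
    {"dx": 0,"dy": 3,"dz": 1.4,"rx": 0,"ry": 0,"rz": 0,"jaw": 0},
    {"dx": 0,"dy": 0,"dz": 0,"rx": 0,"ry": 0,"rz": 0,"jaw": 0}
  ]
}}

```text
time: 18.95
tcp_pos: [0.4758, 0.1577, 0.13]
eef_rot: [125.1, 0.1, 129.7]
contact_force: [-0.6, -0.7, -0.7]
gripper_width: 0.0
```

```bash
python3 - <<'E'
from h import *
p,r,s=pose();print(p,s['eef_rot'],s['contact_force'],s['qpos'].round(1))
print((r.inv().apply(tcp_for(-12,125,20)-p)*1000).round(1))
binlook('b6')
E
```

```text
[0.47578426 0.15772101 0.12995969] [1.25143136e+02 8.62840749e-02 1.29686957e+02] [-0.58415939 -0.71422275 -0.74958308] [-12.7 -48.  -61.7  35.3  40.4  53.1]
[1.1 7.  5.8]
theta 27.0 88 tin n 1224 N [46.6 90.6] Utop 117.9 y [-102.3  102.7]
theta 26.4 132 tin n 823 N [47.2 91.6] Utop 117.6 y [-102.3  103.4]
```

View pics/b6c.png

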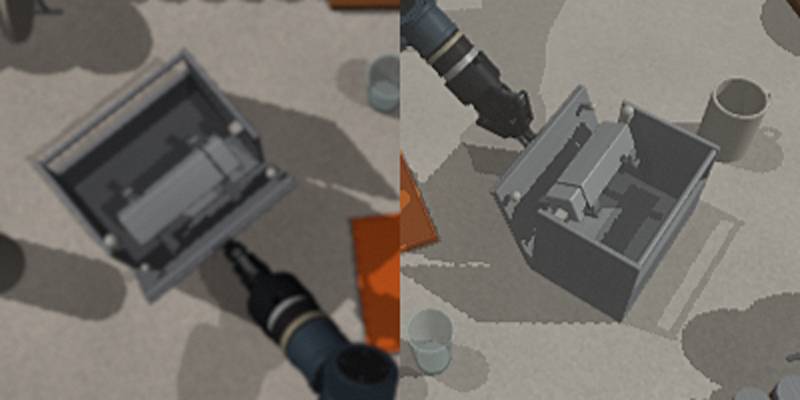

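The fingertips (top crop (235,245)) touch the middle of the outer face near its top. The front has moved to ~26.7° and the tin is riding along. Continuing steadily.

>>> {"method": "jog_arm", "body": {
  "increments": [
    {"dx": 0,"dy": 2,"dz": 1.2,"rx": 0,"ry": 0,"rz": 0,"jaw": 0},
    {"dx": 0,"dy": 2,"dz": 1.2,"rx": 0,"ry": 0,"rz": 0,"jaw": 0},
    {"dx": 0,"dy": 2,"dz": 1.2,"rx": 0,"ry": 0,"rz": 0,"jaw": 0},
    {"dx": 0,"dy": 2,"dz": 1.2,"rx": 0,"ry": 0,"rz": 0,"jaw": 0},
    {"dx": 0,"dy": 2,"dz": 1.2,"rx": 0,"ry": 0,"rz": 0,"jaw": 0},
    {"dx": 0,"dy": 2,"dz": 1.2,"rx": 0,"ry": 0,"rz": 0,"jaw": 0},
    {"dx": 0,"dy": 2,"dz": 1.2,"rx": 0,"ry": 0,"rz": 0,"jaw": 0},
    {"dx": 0,"dy": 2,"dz": 1.2,"rx": 0,"ry": 0,"rz": 0,"jaw": 0}
  ]
}}

```text
time: 19.85
tcp_pos: [0.4893, 0.1687, 0.1386]
eef_rot: [125.1, 0.1, 129.7]
contact_force: [-3.3, -2.1, 2.1]
gripper_width: -0.0002
```

>>> {"method": "jog_arm", "body": {
  "increments": [
    {"dx": 0,"dy": 2,"dz": 1.4,"rx": 0,"ry": 0,"rz": 0,"jaw": 0},
    {"dx": 0,"dy": 2,"dz": 1.4,"rx": 0,"ry": 0,"rz": 0,"jaw": 0},
    {"dx": 0,"dy": 2,"dz": 1.4,"rx": 0,"ry": 0,"rz": 0,"jaw": 0},
    {"dx": 0,"dy": 2,"dz": 1.4,"rx": 0,"ry": 0,"rz": 0,"jaw": 0}
  ]
}}

```text
time: 20.25
tcp_pos: [0.4965, 0.1746, 0.1419]
eef_rot: [125.1, 0.2, 129.7]
contact_force: [-2.0, -2.0, 1.3]
gripper_width: -0.0002
```

```bash
python3 - <<'E'
from h import *
p,r,s=pose();print(p,s['eef_rot'],s['contact_force'],s['qpos'].round(1))
for t in(12,6,0):print(t,(r.inv().apply(tcp_for(-12,125,t)-p)*1000).round(1))
binlook('b7')
E
```

```text
[0.49650763 0.17456457 0.14192824] [125.05579598   0.15312185 129.70469311] [-1.99803889 -2.04824282  1.30487978] [ -8.8 -43.6 -58.8  31.3  37.7  56.9]
12 [ 1.3 -3.5  0.5]
6 [1.3 6.5 9. ]
0 [ 1.3 15.6 18.5]
theta 14.4 7 tin n 1158 N [46.8 90.3] Utop 117.8 y [-103.1   85.5]
theta 13.5 96 tin n 868 N [47. 91.] Utop 117.7 y [-102.8  103.1]
```

>>> {"method": "jog_arm", "body": {
  "increments": [
    {"dx": 0,"dy": 1.5,"dz": 1.3,"rx": 0,"ry": 0,"rz": 0,"jaw": 0},
    {"dx": 0,"dy": 1.5,"dz": 1.3,"rx": 0,"ry": 0,"rz": 0,"jaw": 0},
    {"dx": 0,"dy": 1.5,"dz": 1.3,"rx": 0,"ry": 0,"rz": 0,"jaw": 0},
    {"dx": 0,"dy": 1.5,"dz": 1.3,"rx": 0,"ry": 0,"rz": 0,"jaw": 0},
    {"dx": 0,"dy": 1.2,"dz": 1.1,"rx": 0,"ry": 0,"rz": 0,"jaw": 0},
    {"dx": 0,"dy": 1.2,"dz": 1.1,"rx": 0,"ry": 0,"rz": 0,"jaw": 0}
  ]
}}

```text
time: 20.95
tcp_pos: [0.5047, 0.1816, 0.1445]
eef_rot: [125.1, 0.1, 129.7]
contact_force: [-5.2, -4.3, 4.0]
gripper_width: 0.0001
```

>>> {"method": "jog_arm", "body": {
  "increments": [
    {"dx": 0,"dy": 1,"dz": 1,"rx": 0,"ry": 0,"rz": 0,"jaw": 0},
    {"dx": 0,"dy": 1,"dz": 1,"rx": 0,"ry": 0,"rz": 0,"jaw": 0},
    {"dx": 0,"dy": 1,"dz": 1,"rx": 0,"ry": 0,"rz": 0,"jaw": 0}
  ]
}}

```text
time: 21.25
tcp_pos: [0.5077, 0.1839, 0.1453]
eef_rot: [125.1, 0.1, 129.7]
contact_force: [-12.4, -6.4, 6.7]
gripper_width: 0.0003
```

>>> {"method": "jog_arm", "body": {
  "increments": [
    {"dx": 0,"dy": 0.8,"dz": 0.8,"rx": 0,"ry": 0,"rz": 0,"jaw": 0},
    {"dx": 0,"dy": 0.8,"dz": 0.8,"rx": 0,"ry": 0,"rz": 0,"jaw": 0},
    {"dx": 0,"dy": 0.8,"dz": 0.8,"rx": 0,"ry": 0,"rz": 0,"jaw": 0}
  ]
}}

```text
time: 21.55
tcp_pos: [0.5105, 0.1862, 0.1461]
eef_rot: [125.1, 0.1, 129.7]
contact_force: [-8.1, -4.7, 4.6]
gripper_width: 0.0001
```

```bash
python3 - <<'E'
from h import *
p,r,s=pose();print(p,s['contact_force'])
for t in(3.4,0):print(t,(r.inv().apply(tcp_for(-12,125,t)-p)*1000).round(1))
E
```

```text
[0.5104647  0.18618612 0.14606929] [-8.12026315 -4.71931919  4.58205089]
3.4 [ 1.3 -3.3  0.5]
0 [1.3 1.7 6. ]
```

>>> {"method": "jog_arm", "body": {
  "increments": [
    {"dx": 0,"dy": 0.6,"dz": 0.8,"rx": 0,"ry": 0,"rz": 0,"jaw": 0},
    {"dx": 0,"dy": 0.6,"dz": 0.8,"rx": 0,"ry": 0,"rz": 0,"jaw": 0},
    {"dx": 0,"dy": 0.6,"dz": 0.8,"rx": 0,"ry": 0,"rz": 0,"jaw": 0}
  ]
}}

```text
time: 21.85
tcp_pos: [0.513, 0.1883, 0.1466]
eef_rot: [125.0, 0.2, 129.7]
contact_force: [-5.6, -2.6, 3.6]
gripper_width: -0.0003
```

>>> {"method": "jog_arm", "body": {
  "increments": [
    {"dx": 0,"dy": 0.6,"dz": 0.8,"rx": 0,"ry": 0,"rz": 0,"jaw": 0},
    {"dx": 0,"dy": 0.6,"dz": 0.8,"rx": 0,"ry": 0,"rz": 0,"jaw": 0},
    {"dx": 0,"dy": 0,"dz": 0,"rx": 0,"ry": 0,"rz": 0,"jaw": 0}
  ]
}}

```text
time: 22.15
tcp_pos: [0.5145, 0.1895, 0.1462]
eef_rot: [125.0, 0.2, 129.7]
contact_force: [-0.1, -0.1, 0.5]
gripper_width: -0.0002
```

```bash
python3 - <<'E'
from h import *
p,r,s=pose();print(p,s['contact_force'])
for t in(3.4,0):print(t,(r.inv().apply(tcp_for(-12,125,t)-p)*1000).round(1))
binlook('b8')
for n in 'ts':
    I=0
E
```

```text
[0.51450531 0.18954075 0.1461984 ] [-0.1418948  -0.1194792   0.51871511]
3.4 [ 1.3 -6.4 -3.7]
0 [ 1.3 -1.4  1.8]
theta 10.8 64 tin n 1048 N [42.8 81.8] Utop 107.6 y [-101.5   98. ]
theta 1.9 37 tin n 850 N [46.  89.7] Utop 118.2 y [-84.3  83.8]
```

The force fell to zero, so it snapped past the catch. I'll touch it gently once more to confirm it's against the buffer, then back off and look.

>>> {"method": "jog_arm", "body": {
  "increments": [
    {"dx": 0,"dy": 0.6,"dz": 0.8,"rx": 0,"ry": 0,"rz": 0,"jaw": 0},
    {"dx": 0,"dy": 0.6,"dz": 0.8,"rx": 0,"ry": 0,"rz": 0,"jaw": 0},
    {"dx": 0,"dy": 0.6,"dz": 0.8,"rx": 0,"ry": 0,"rz": 0,"jaw": 0},
    {"dx": 0,"dy": 0.6,"dz": 0.8,"rx": 0,"ry": 0,"rz": 0,"jaw": 0},
    {"dx": 0,"dy": 0,"dz": 0,"rx": 0,"ry": 0,"rz": 0,"jaw": 0}
  ]
}}

```text
time: 22.75
tcp_pos: [0.5173, 0.1921, 0.1457]
eef_rot: [125.1, 0.1, 129.7]
contact_force: [0.2, 0.1, -1.0]
gripper_width: 0.0001
```

>>> {"method": "jog_arm", "body": {
  "increments": [
    {"dx": 0,"dy": 0.6,"dz": 0.8,"rx": 0,"ry": 0,"rz": 0,"jaw": 0},
    {"dx": 0,"dy": 0.6,"dz": 0.8,"rx": 0,"ry": 0,"rz": 0,"jaw": 0},
    {"dx": 0,"dy": 0,"dz": 0,"rx": 0,"ry": 0,"rz": 0,"jaw": 0}
  ]
}}

```text
time: 23.05
tcp_pos: [0.5188, 0.1934, 0.1458]
eef_rot: [125.1, 0.1, 129.7]
contact_force: [-0.9, -1.1, 0.4]
gripper_width: -0.0001
```

>>> {"method": "jog_arm", "body": {
  "increments": [
    {"dx": 0,"dy": 0.6,"dz": 0.8,"rx": 0,"ry": 0,"rz": 0,"jaw": 0},
    {"dx": 0,"dy": 0,"dz": 0,"rx": 0,"ry": 0,"rz": 0,"jaw": 0}
  ]
}}

```text
time: 23.25
tcp_pos: [0.5195, 0.1939, 0.1458]
eef_rot: [125.1, 0.1, 129.7]
contact_force: [-4.9, -3.4, 0.9]
gripper_width: -0.0002
```

>>> {"method": "jog_arm", "body": {
  "increments": [
    {"dx": 0,"dy": 0,"dz": -10,"rx": 0,"ry": 0,"rz": 0,"jaw": 0},
    {"dx": 0,"dy": 0,"dz": -30,"rx": 0,"ry": 0,"rz": 0,"jaw": 0},
    {"dx": 0,"dy": 0,"dz": -40,"rx": 0,"ry": 0,"rz": 0,"jaw": 0},
    {"dx": 0,"dy": 0,"dz": -40,"rx": 0,"ry": 0,"rz": 0,"jaw": 0},
    {"dx": 0,"dy": 0,"dz": 0,"rx": 0,"ry": 0,"rz": 0,"jaw": 0}
  ]
}}

```text
time: 23.75
tcp_pos: [0.4448, 0.1286, 0.2204]
eef_rot: [124.8, 0.5, 129.4]
contact_force: [1.2, -0.6, 1.4]
gripper_width: 0.0002
```

```bash
python3 - <<'E'
from h import *
p,r,s=pose();print(s['time'],p,s['contact_force'])
binlook('b9')
for nm in('top','scene'):
    I=snap(nm);w=cloud(I).reshape(-1,3);w=w[np.isfinite(w[:,0])];b=Rb.inv().apply(w-ob)*1000
    e=b[(b[:,2]>160)&(b[:,2]<178)&(abs(b[:,1])<100)&(b[:,0]<25)&(b[:,0]>-60)];print(nm,'panel top edge x',np.percentile(e[:,0],[3,50,97]).round(1),'z',np.median(e[:,2]))
    t=b[(b[:,2]>120)&(b[:,2]<146)&(abs(b[:,1])<110)&(b[:,0]>35)&(b[:,0]<105)];u=t[abs(t[:,2]-138)<4];print('tin x',np.percentile(u[:,0],[2,98]).round(1),'y',np.percentile(u[:,1],[1,99]).round(1),'ztop',np.median(u[:,2]))
    for k,(a,lo,hi) in dict(short=((.497,-.366),.065,.085),can=((.606,-.371),.11,.135)).items():
        q=w[(np.hypot(w[:,0]-a[0],w[:,1]-a[1])<.05)&(w[:,2]>lo)&(w[:,2]<hi)];print(k,q.mean(0).round(3))
E
python3 - <<'E'
import cv2,numpy as np
a=cv2.imread('pics/b9s.png');c=cv2.imread('pics/b9c.png')
cv2.imwrite('pics/fin.png',np.vstack([cv2.resize(a,(480,300)),cv2.resize(c,(480,240))]))
E
```

```text
23.75 [0.44480128 0.12863033 0.2204187 ] [ 1.17972945 -0.57756948  1.35846101]
theta 8.2 76 tin n 1022 N [43.7 67.1] Utop 107.1 y [-101.1   99.2]
theta -1.0 31 tin n 845 N [45.9 89.7] Utop 118.3 y [-84.2  84.1]
top panel top edge x [-15.3  -8.3  -0.4] z 170.36415203672055
tin x [44.9 89.2] y [-82.6  83.3] ztop 137.7099239843137
short [ 0.498 -0.367  0.075]
can [ 0.606 -0.37   0.124]
scene panel top edge x [-12.9  -4.3   2.3] z 169.92711723331408
tin x [48.  91.6] y [-82.8  83.5] ztop 137.39563136807578
short [ 0.502 -0.365  0.075]
can [ 0.612 -0.37   0.123]
```

View pics/fin.png

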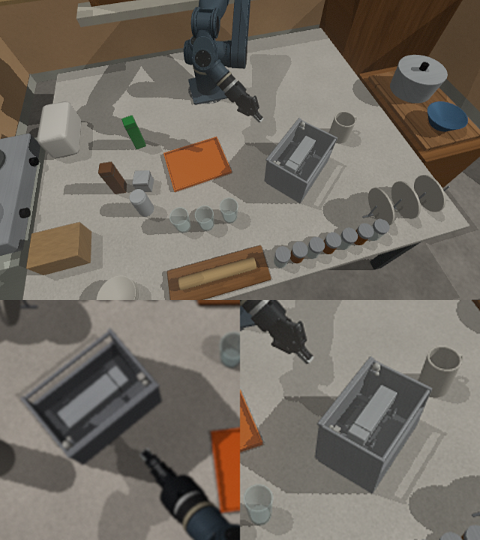

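The front is shut (top edge x ≈ −13..0 mm, z 170 mm) and the tin lies in the cradle: top at 137.5 mm against 138 expected, centred in y. The bystanders are in place. Handing in.

```bash
python3 -c "
from plant import manip
print(manip.job_done())"
```

```text
the job is handed in; nothing more can be done
None
```

The job is done and handed in at about 24 s of the 69 s allowed; no verdict was reported. The tin was laid flat in the orange tray and released. I then took it again across its middle, laid it in the cradle and released it. The front was pushed slowly shut with closed fingers: the resistance peaked at about 15 N at the catch, then fell to zero as it snapped home.

**Last checks:**
- **Front:** both cameras put the panel at the shut position (top edge about 170 mm high, 0 rad to within the 2 mm calibration). A light final touch met about 6 N at the buffer.
- **Tin:** it lies level in the cradle, centred within about 2 mm, top face 137.5 mm against 138 expected.
- **Other things:** the short tin and canister measured where they were at the start, within camera error. The tumblers, jug, green box and brown box I checked only by eye, and they look unmoved.
- **Robot:** it stands clear, touching nothing.

**Disagreements:**
- The two views differed by up to about 4–6 mm in places. I used the average of the two.
- My angle-from-points script misread the panel angle once it was nearly shut (top view 8°, scene view −1°), because it picked up the bin's side cheeks. I relied on the top-edge position and the force drop instead.
- The second grasp landed about 4 mm off the tin's middle and about 12 mm high. I corrected for both when placing it.

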